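Load the current-transformer test stand and start the test

ROBOT

A 6-joint arm with a two-finger parallel gripper is mounted at the origin on the work surface. World frame = base frame: x ahead of the robot, y to its left, z up, the work surface at z = 0. Lengths are in m, angles in rad, forces in N, time in s.
With the tool pointing down it reaches from about 0.35 to 0.975 m from the base axis. Payload 4.9 kg.
Tool frame: the origin (TCP) lies on the mounting face of the last link; the fingertips stand 173 mm ahead of it and the grasp point (between the pads) lies 155 mm ahead of it; z points along the fingers, y is the direction in which the jaws open and shut (so a half turn about z gives the same grasp; the last joint's range is limited). The gripper opens to 85 mm and grips with 20 to 120 N. Pads are 22 mm wide; open, the fingers measure 114 mm over their backs; the gripper's body (76 mm by 85 mm) begins 54 mm behind the grasp point. The pads swing forward as they close: fully open they stand 13 mm farther back than shut.
Start: joints at [1.115, 0.053, 1.613, -0, 1.476, -0.119], TCP at [0.207, 0.59, 0.405] pointing down, gripper open.
Joint ranges: [-3.01, 3.01], [-1.01, 2.22], [0.06, 2.58], [-1.02, 4.17], [0.09, 2.62], [-3.14, 3.14]. Speed limits (rad/s): [2.57, 2.57, 3.14, 3.14, 3.14, 3.14].

INTERFACE

Orientations are given as a unit quaternion [w, x, y, z].
In Python, from plant import manip gives the robot as it stands.
- The arm moves only by the tool play_rows, never from a script. Its argument "increments" is a list of rows, each an object with "offset": the shift along the tool's x, y, z in mm, a list of three; "twist": the turn about the tool's z in rad; "grip": the opening, from 0 (shut) to 1 (fully open). In form: [{"offset": [dx, dy, dz], "twist": twist, "grip": grip}, ...]. A call has 1 to 5 rows; each row is the pose to reach, as a shift and turn from the pose commanded when the call began, along the tool's axes at that moment; what a row does not reach only later rows make up. A row lasts 1/12 s, in which the tool goes at most 41.7 mm and 7.16 degrees, less where a joint would pass 70% of its speed; a pose out of reach is approached as far as the arm can. A call with a gripper value outside its range is refused whole. The fingers move at their own pace and stop on an object; the grip force is fixed at half the most. Time passes only in rows, so rows that repeat a pose let the fingers close. It gives the time, the measured TCP pose, the force and the opening at its end, in the units of the state.
- manip.state(): the state, without advancing time (a new reading comes with each control period).
- manip.grab_frame(name): name is "scene" or "top" or "wrist"; returns the picture (420x560x3 uint8, blue, green, red); there is no depth.
- manip.get_calibration(name): a dict with "fx", "fy", "cx", "cy" (pixels), "T" (4x4, takes a point from camera to world coordinates). Camera axes: x right, y down, z forward; pixel columns grow to the right and rows downward; lengths in m; the calibration is good to about 2 mm. A picture is of the moment at which its call begins: read the wrist's pose just before it. get_calibration takes no time and is no camera call; for the wrist camera it gives the pose at the moment of the call.
- manip.job_done(): hands the job in, once; it reports no verdict.
Trained networks look in the newest picture that a camera, given by its name, has taken for a name from the list of things; names that differ only in an ending like _2 or _b are one class to them, and where a whole thing is asked for, a point or a joint stands for the part that bears it (a point fixed in the world has none). Each returns a list of dicts, best first, with "p" (0 to 1); they miss things now and then, are a little off and sometimes report something else, mostly with a low value. They report only what shows in the picture. A call takes as long as a camera call. They do not tell look-alikes from the thing itself.
- manip.boxes_of(query, camera): "xyz" ([x, y, z] in m, in the coordinates of the camera as it stood for that picture, good to about 4 mm: the middle of the surface that is visible of it).
- manip.tip_of(query, camera): "xyz" ([x, y, z] in m, in the coordinates of the camera as it stood for that picture, good to about 4 mm: a listed point, or the origin of a listed thing).
The state is a dict: "time": time; "joint_pos": joint angles; "joint_vel": joint speeds; "joint_efforts": joint torques, N m; "tool_pos": TCP position; "tool_rot": TCP orientation; "contact_force": force on the tool from outside, world axes, zero at the start; "ft_torque": the same for the moment, N m; "gripper_width": opening from 0.0 (shut) to 1.0 (fully open).
Only numpy, scipy, OpenCV 4.12 (cv2) and the standard library are available. Lean on these libraries where they do the work, as an engineer would, in place of code of your own. Each camera call takes 0.05 s, during which the arm holds its last target. There are 200 camera calls.

TASK

Get the test stand ready and start the test: thread every current transformer lying on the bench over the round copper bar, white faces up, the longest at the bottom and each next shorter one above it so that their end terminals stay in reach. Then hang the copper bridge on the two pins, a hole over each, until it sits flat on both shoulders, push the red-knobbed locking slide until it clicks home over the bridge's end, and press the green button fully down and let it come up. Leave the other things on the bench where they are.

Things in the scene. Friction and masses are not known exactly. Their poses are not given: they have to be found in the camera images.
- ct_black_c (a point): centre of the black current transformer: a flat case 110 mm long (its x axis), 56 wide (y), 16 thick (z up, out of the white label face), with a round 30 mm window right through its middle, lying flat on the bench, white face up; 352 g +-30 %. May be absent (None). Lengths: black 110, blue 99, green 88, orange 77, grey 66
- ct_blue_c (a point): centre of the blue current transformer: a flat case 99 mm long (its x axis), 56 wide (y), 16 thick (z up, out of the white label face), with a round 30 mm window right through its middle, lying flat on the bench, white face up; 317 g +-30 %. May be absent (None). Lengths: black 110, blue 99, green 88, orange 77, grey 66
- ct_green_c (a point): centre of the green current transformer: a flat case 88 mm long (its x axis), 56 wide (y), 16 thick (z up, out of the white label face), with a round 30 mm window right through its middle, lying flat on the bench, white face up; 282 g +-30 %. May be absent (None). Lengths: black 110, blue 99, green 88, orange 77, grey 66
- ct_orange_c (a point): centre of the orange current transformer: a flat case 77 mm long (its x axis), 56 wide (y), 16 thick (z up, out of the white label face), with a round 30 mm window right through its middle, lying flat on the bench, white face up; 246 g +-30 %. May be absent (None). Lengths: black 110, blue 99, green 88, orange 77, grey 66
- ct_grey_c (a point): centre of the grey current transformer: a flat case 66 mm long (its x axis), 56 wide (y), 16 thick (z up, out of the white label face), with a round 30 mm window right through its middle, lying flat on the bench, white face up; 211 g +-30 %. May be absent (None). Lengths: black 110, blue 99, green 88, orange 77, grey 66
- bar_foot (a point): foot of the stand's round copper bar, on its axis, on top of the black base (140 x 310 x 25 mm, fixed, long along y). x points to the stand's back, y from the square post to the bar. The bar is 26 mm thick and 66 mm tall to its shoulder (flat 22 mm across, rim bevelled), with a 14 mm pin 16 mm tall on it (top 107 mm over the bench). 3 or 4 transformers fill 48 or 64 mm of it
- shoulders_mid (a point): point midway between the round bar and the square copper return post (24 x 24 mm) at shoulder height, 91 mm over the bench, axes as bar_foot's. The bar's axis lies 55 mm along +y of it, the post's 55 mm along -y. Each has a 14 mm pin with tapered tip rising 16 mm above its flat shoulder. The seated bridge's underside is at this height
- bridge_plate (a point): centre of the underside of the copper bridge: a flat copper plate 200 mm long (its y axis), 40 wide (x), 6 thick, with two through holes of 17 mm lying 55 mm either way along y from the centre; the same either way round; about 420 g. It starts lying flat on the bench, grip up
- bridge_grip (a point): centre of the bridge's red insulated grip, a block 24 x 24 mm (sides along the plate's x and y) that stands on the middle of the plate, from 6 to 51 mm above the plate's underside; this point is 30 mm above the underside, z up
- lock (a joint): travel (m) of the locking slide: 0 fully back, 0.041 fully home (end stop). It moves along the stand's +y, towards the square post. A spring detent resists from about 0.028 to 0.035 (about 8 N; elsewhere 1 to 2 N), then snaps it home and holds it, its steel tongue over the seated bridge's end. It starts between 0 and 0.012
- lock_knob (a point): centre of the locking slide's upright red knob, 20 x 20 mm (sides along the stand's x and y), 36 mm tall (from 108 to 144 mm over the bench), y along the slide's travel. It moves with the slide; at lock = 0 it stands 170 mm from shoulders_mid along the stand's -y
- start_top (a point): centre of the top of the green start button (32 mm across, pressed straight down, 6 mm of travel, 5 N when fully down, springs back) on the yellow start box (75 x 120 mm, 50 mm tall, fixed to the bench). The red mushroom beside it, 64 mm away, is the stop: leave it
- start (a joint): how far the green button is pressed (m): 0 up, 0.006 fully down
- multimeter: bystander: yellow multimeter 190 x 88 x 40 mm, origin under its middle
- mug: bystander: blue mug 80 mm across, 92 tall, origin under its middle
- tape: bystander: roll of blue tape 72 mm across, 19 tall, origin under its middle
- spray: bystander: red spray can 62 mm across, 170 tall, origin under its middle
Not all that is in view belongs to the job. Leave any purple look-alike of the part that bears start_top alone. Leave any yellow look-alike of the part that bears ct_blue_c alone.

How it is judged:
By the outcome, as a careful person would: the job done as asked, in the order asked, and still so for the second after the job is handed in, with the robot touching nothing.
Of ct_black, ct_blue, ct_green, ct_orange, ct_grey only 3 to 4 are there at a start; the rules pass over those that are not, and their reading is None.
At some moment in a run one of ct_black, ct_blue, ct_green, ct_orange, ct_grey, bridge may be knocked a few centimetres aside while the robot is not near it.
It also fails if it takes over 210 s, if anything falls off the work surface, if the arm or the gripper's body presses on something with over 40 N, if the wrist force passes 120 N, or if a joint passes its speed limit or range.

## Working session

There is one attempt and no reset: what is moved stays moved. The work goes in short steps, Python scripts to look and compute and a tool call to move; the robot and the scene stay as the last step left them, time stands still between calls to the robot, and variables do not carry over. Pictures are saved under pics/ and viewed, about 12 in all and at most 16, crops included, and the job is handed in when it is done.

Besides the shell and the picture viewer there is one more tool, called as a command line: name --argument value ..., lists and objects as JSON in quotes. play_rows: Moves the arm, as the interface text tells. Its arguments: {"type":"object","properties":{"increments":{"type":"array"}},"required":["increments"]}

```bash
ls; mkdir -p pics; cat > h.py <<'E'
import numpy as np, cv2
from plant import manip
def look(cam,fn=None):
    im=manip.grab_frame(cam)
    if fn: cv2.imwrite('pics/'+fn,im)
    return im
def world(cam,p,T=None):
    T=np.array(manip.get_calibration(cam)['T']) if T is None else T
    return (T@np.r_[p,1])[:3]
def ray(cam,u,v,z,T=None):
    c=manip.get_calibration(cam); T=np.array(c['T']) if T is None else T
    d=T[:3,:3]@np.array([(u-c['cx'])/c['fx'],(v-c['cy'])/c['fy'],1]); o=T[:3,3]
    return o+d*(z-o[2])/d[2]
def proj(cam,P):
    c=manip.get_calibration(cam); T=np.array(c['T']); q=T[:3,:3].T@(np.array(P)-T[:3,3])
    return np.array([c['fx']*q[0]/q[2]+c['cx'],c['fy']*q[1]/q[2]+c['cy']])
E
python3 - <<'E'
from h import *
np.set_printoptions(precision=3,suppress=True)
s=manip.state();print(s['time'],s['tool_pos'],s['tool_rot'],s['gripper_width'])
for c in('top','scene'):
    im=look(c,c+'0.png');k=manip.get_calibration(c);print(c,k['fx'],np.array(k['T']))
    for q in ['ct_black_c','ct_blue_c','ct_green_c','ct_orange_c','ct_grey_c','bar_foot','shoulders_mid','bridge_plate','bridge_grip','lock_knob','start_top','mug','spray','multimeter','tape']:
        for d in manip.tip_of(q,c)[:3]: print(q,round(d['p'],2),world(c,d['xyz']),proj(c,world(c,d['xyz'])).round())
print(manip.state()['time'])
E
```

```text
pics
0.0 [0.206 0.59  0.403] [-0.     0.168  0.986 -0.001] 1.0016011089135872
top 418.6340200485152 [[-0.007 -0.99   0.14   0.346]
 [-1.     0.005 -0.012 -0.063]
 [ 0.011 -0.14  -0.99   1.682]
 [ 0.     0.     0.     1.   ]]
ct_black_c 0.89 [ 0.455 -0.379  0.005] [348. 239.]
ct_blue_c 0.75 [ 0.852 -0.028  0.007] [261. 144.]
ct_blue_c 0.7 [ 0.433 -0.214  0.007] [307. 245.]
ct_blue_c 0.7 [0.415 0.209 0.01 ] [201. 250.]
ct_orange_c 0.62 [0.416 0.208 0.009] [201. 250.]
ct_orange_c 0.52 [ 0.457 -0.016 -0.003] [258. 240.]
ct_grey_c 0.67 [0.472 0.389 0.014] [156. 236.]
bar_foot 0.8 [0.613 0.045 0.024] [242. 200.]
bridge_plate 0.71 [ 0.454 -0.016 -0.001] [258. 240.]
bridge_grip 0.76 [ 0.455 -0.013  0.029] [257. 239.]
lock_knob 0.79 [ 0.63  -0.169  0.124] [297. 191.]
start_top 0.56 [ 0.581 -0.334  0.072] [339. 206.]
start_top 0.46 [ 0.374 -0.685  0.076] [432. 259.]
start_top 0.41 [ 0.475 -0.571 -0.   ] [395. 234.]
mug 0.75 [0.59  0.527 0.001] [123. 207.]
mug 0.58 [ 0.473 -0.568 -0.003] [394. 235.]
spray 0.69 [ 0.471 -0.571 -0.001] [395. 235.]
multimeter 0.75 [0.408 0.566 0.002] [112. 253.]
ta
[... 420 characters left out ...]
 0.008] [301. 188.]
ct_grey_c 0.5 [0.467 0.384 0.01 ] [340. 174.]
bar_foot 0.6 [0.616 0.039 0.024] [310. 231.]
shoulders_mid 0.82 [ 0.617 -0.013  0.088] [301. 225.]
bridge_plate 0.67 [ 0.454 -0.019  0.004] [266. 220.]
bridge_grip 0.81 [ 0.459 -0.018  0.032] [267. 215.]
lock_knob 0.71 [ 0.628 -0.173  0.128] [269. 242.]
start_top 0.53 [ 0.626 -0.173  0.125] [269. 242.]
start_top 0.42 [ 0.575 -0.34   0.074] [217. 272.]
start_top 0.39 [ 0.37  -0.692  0.073] [ 77. 297.]
mug 0.89 [ 0.592  0.524 -0.   ] [386. 176.]
mug 0.16 [ 0.461 -0.387  0.006] [185. 274.]
spray 0.97 [ 0.475 -0.58  -0.002] [135. 312.]
multimeter 0.95 [0.407 0.563 0.001] [356. 152.]
tape 0.58 [ 0.304 -0.251 -0.001] [190. 231.]
1.6
```

```bash
python3 - <<'E'
import cv2
a=cv2.imread('pics/top0.png')[110:310,90:460]
cv2.imwrite('pics/top0c.png',cv2.resize(a,None,fx=2.16,fy=2.16,interpolation=cv2.INTER_CUBIC))
a=cv2.imread('pics/scene0.png')[120:345,50:430]
cv2.imwrite('pics/scene0c.png',cv2.resize(a,None,fx=2.1,fy=2.1,interpolation=cv2.INTER_CUBIC))
E
```

```text
(no output)
```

View pics/top0c.png

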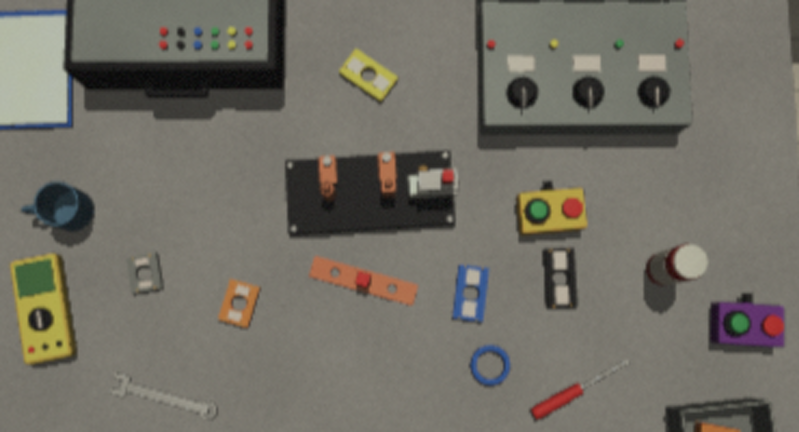

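View pics/scene0c.png

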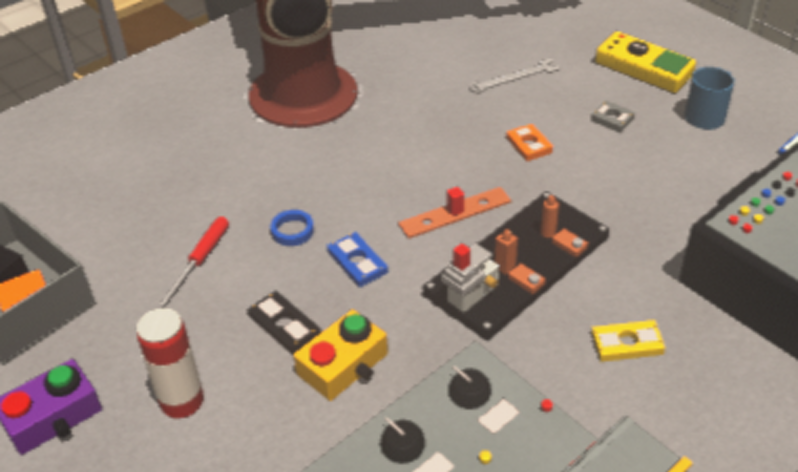

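Crop shows black (560,278), blue (471,293), orange (239,303) and grey (145,273); these four are the job. Look-alikes are the yellow CT (368,75), the purple start box (748,325), and the tray contents. The real start button is green at (538,210) on the yellow box. The stand is at (370,192), the bridge at (363,280) and the knob at (448,177). I'll set out towards the stand and black.

play_rows --increments '[{"offset":[-35,-20,0],"twist":0,"grip":1},{"offset":[-75,-40,0],"twist":0,"grip":1},{"offset":[-110,-60,0],"twist":0,"grip":1},{"offset":[-145,-80,0],"twist":0,"grip":1},{"offset":[-175,-105,0],"twist":0,"grip":1}]'

```text
time: 2.02
tool_pos: [0.3383, 0.4315, 0.4048]
tool_rot: [0.0, 0.168, 0.986, 0.0]
contact_force: [0.1, 0.2, 0.3]
gripper_width: 1.001
```

play_rows --increments '[{"offset":[-25,-32,0],"twist":0,"grip":1},{"offset":[-50,-64,0],"twist":0,"grip":1},{"offset":[-75,-96,0],"twist":0,"grip":1},{"offset":[-100,-128,0],"twist":0,"grip":1},{"offset":[-125,-160,0],"twist":0,"grip":1}]'

```text
time: 2.43
tool_pos: [0.4022, 0.2388, 0.4049]
tool_rot: [0.0, 0.167, 0.986, 0.0]
contact_force: [1.4, -0.8, -0.5]
gripper_width: 0.999
```

play_rows --increments '[{"offset":[-20,-36,0],"twist":0,"grip":1},{"offset":[-40,-72,0],"twist":0,"grip":1},{"offset":[-60,-108,0],"twist":0,"grip":1},{"offset":[-80,-144,0],"twist":0,"grip":1},{"offset":[-100,-180,0],"twist":0,"grip":1}]'

```text
time: 2.85
tool_pos: [0.4367, 0.0357, 0.4051]
tool_rot: [0.001, 0.168, 0.986, 0.0]
contact_force: [0.8, -0.3, 0.6]
gripper_width: 1.001
```

```bash
cat >> h.py <<'E'
np.set_printoptions(precision=4,suppress=True)
def R(q):
    from scipy.spatial.transform import Rotation as r
    return r.from_quat(np.r_[q[1:],q[0]]).as_matrix()
def tips(qs,cam='wrist',fn=None):
    T=np.array(manip.get_calibration(cam)['T']); look(cam,fn)
    for q in qs:
        for d in manip.tip_of(q,cam)[:3]:
            w=world(cam,d['xyz'],T); print(q,round(d['p'],2),w,proj(cam,w).round())
def move(xy,ztcp,jaw=None):
    "tool-frame offset (mm) + twist to bring TCP to xy,z with jaw axis at world angle jaw(deg, mod 180)"
    s=manip.state(); M=R(s['tool_rot']); d=np.r_[xy,ztcp]-np.array(s['tool_pos'])
    tw=0
    if jaw is not None:
        a=np.degrees(np.arctan2(M[1,1],M[0,1])); tw=-((jaw-a+90)%180-90)  # tool z down
    print('t',round(s['time'],1),'offset',(M.T@d*1000).round(1),'twist',round(np.radians(tw),3),'j6',round(s['joint_pos'][5],2),'F',np.round(s['contact_force'],1))
E
python3 - <<'E'
from h import *
tips(['bar_foot','shoulders_mid','bridge_grip','bridge_plate','lock_knob','ct_blue_c','ct_orange_c','ct_black_c'],fn='w1.png')
s=manip.state();T=np.array(manip.get_calibration('wrist')['T']);M=R(s['tool_rot'])
print(M.T@(T[:3,3]-s['tool_pos']),M.T@T[:3,:3])
E
```

```text
bar_foot 0.87 [0.6107 0.043  0.0228] [346. 319.]
bar_foot 0.33 [ 0.6226 -0.0087  0.0901] [307. 388.]
shoulders_mid 0.72 [ 0.6176 -0.0087  0.0915] [303. 386.]
bridge_grip 0.65 [ 0.4539 -0.017   0.0284] [234. 210.]
bridge_plate 0.81 [ 0.4538 -0.016  -0.0052] [238. 200.]
ct_blue_c 0.77 [ 0.4361 -0.2163  0.0075] [ 52. 248.]
ct_orange_c 0.81 [0.4144 0.2131 0.0061] [452.  87.]
ct_orange_c 0.58 [ 0.4327 -0.2144  0.0069] [ 52. 245.]
ct_orange_c 0.37 [0.6112 0.0429 0.024 ] [338. 323.]
[ 0.078  -0.      0.0313] [[-0.0005 -0.9532 -0.3024]
 [ 1.     -0.0003 -0.0007]
 [ 0.0006 -0.3024  0.9532]]
```

View pics/w1.png

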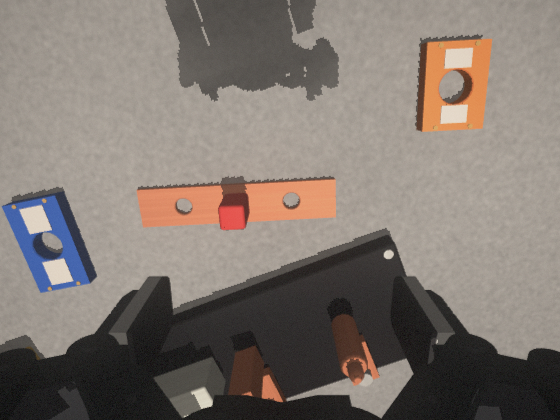

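Orange (455,85), blue (50,245), bridge (235,205) and the bar with its pin top at about (357,375) all agree with the networks.

```bash
cat >> h.py <<'E'
def rect(P):
    "minAreaRect in world of xy points -> centre, long-axis angle deg, (long,short)"
    c,(w,h),a=cv2.minAreaRect((np.array(P)*1000).astype(np.float32))
    if w<h: w,h,a=h,w,a+90
    return np.array(c)/1000,((a+90)%180)-90,(round(w,1),round(h,1))
RNG={'blue':((95,90,60),(130,255,255)),'orange':((5,150,120),(16,255,255)),'copper':((5,110,90),(16,190,255))}
def seg(name,im,near,z=.016,cam='wrist',T=None,r=.09):
    "largest coloured blob near world xy, projected on plane z"
    T=np.array(manip.get_calibration(cam)['T']) if T is None else T
    m=cv2.inRange(cv2.cvtColor(im,cv2.COLOR_BGR2HSV),*map(np.array,RNG[name]))
    cs,_=cv2.findContours(m,cv2.RETR_EXTERNAL,cv2.CHAIN_APPROX_NONE)
    for c in sorted(cs,key=cv2.contourArea,reverse=True):
        P=np.array([ray(cam,u,v,z,T)[:2] for u,v in c[:,0].astype(float)])
        if np.linalg.norm(P.mean(0)-near)<r: return rect(P)
E
python3 - <<'E'
from h import *
im=cv2.imread('pics/w1.png')
print(seg('blue',im,[.434,-.216]),seg('orange',im,[.414,.21]),seg('copper',im,[.454,-.016],.006))
a=ray('wrist',388,232,.025);b=ray('wrist',172,305,.025);print('base front',a,b,np.degrees(np.arctan2(*(a-b)[:2][::-1])))
print('pin',ray('wrist',357,378,.107))
t=cv2.imread('pics/top0.png');h=cv2.cvtColor(t,cv2.COLOR_BGR2HSV)
for nm,(u,v) in dict(black=(348,239),grey=(156,236)).items():
    m=np.zeros(t.shape[:2],np.uint8);r=16
    s=h[v-r:v+r,u-r:u+r]; cv2.imwrite('pics/_%s.png'%nm,t[v-r:v+r,u-r:u+r])
    print(nm); print(s[::3,::3,2])
move([.46,-.33],.40,90)
E
```

```text
(array([ 0.4298, -0.2122]), -7.512664794921875, (99.8, 56.3)) (array([0.4134, 0.2121]), -16.342872619628906, (75.7, 55.8)) (array([ 0.4538, -0.0149]), 74.04025268554688, (199.0, 40.6))
base front [0.5261 0.119  0.025 ] [ 0.5315 -0.1158  0.025 ] 91.33304829413443
pin [0.6099 0.0477 0.107 ]
black
[[120 122 123 123 123 123 119 120 122 126 122]
 [121 123 124  62  82 130 134  75 111 123 123]
 [120 122 120  59  42 178 182  49 102 126 126]
 [122 122 123  63  40 176 181  52  88 122 122]
 [121 122 121 112  38  70  70  38  83 122 124]
 [121 118 118 113  39 121 120  29  74 122 122]
 [122 122 121 113  41  99 116  40  67 125 123]
 [123 123 122 113  39 147 182  88  59 124 123]
 [121 123 122 114  38 136 181 110  57 125 121]
 [125 122 124 117  36 105 143  91  52 123 123]
 [123 124 124 123  96  96  98  96 103 121 124]]
grey
[[122 121 121 122 124 121 122 120 123 124 125]
 [123 124 120 124 121 122 123 124 123 124 121]
 [123 123 119 120 120 121 122 116 123 123 127]
 [119 122 119 114 115 135 134 105 120 126 122]
 [121 122 120 109 128 139 117 108 113 125 124]
 [120 122 122 112  97 117 120 108  83 125 123]
 [121 120 121 115 101 117 122 110  72 124 126]
 [120 119 121 120 109 172 174 112  85 126 126]
 [118 123 122 121 109  97  87  78  96 124 122]
 [121 123 122 123 104 118 121 123 126 125 122]
 [123 123 122 124 121 122 121 123 121 124 124]]
t 3.3 offset [-142.8 -341.1    4.6] twist -0.334 j6 -1.32 F [0.6 0.1 1.1]
```

play_rows --increments '[{"offset":[-14,-36,20],"twist":-0.1,"grip":1},{"offset":[-28,-72,40],"twist":-0.2,"grip":1},{"offset":[-42,-106,60],"twist":-0.3,"grip":1},{"offset":[-56,-140,80],"twist":-0.36,"grip":1},{"offset":[-70,-174,100],"twist":-0.36,"grip":1}]'

```text
time: 3.72
tool_pos: [0.4455, -0.146, 0.3063]
tool_rot: [0.001, -0.014, 1.0, -0.0]
contact_force: [0.9, -0.2, -0.2]
gripper_width: 1.001
```

play_rows --increments '[{"offset":[0,-40,0],"twist":0,"grip":1},{"offset":[0,-80,0],"twist":0,"grip":1},{"offset":[0,-120,0],"twist":0,"grip":1},{"offset":[0,-160,0],"twist":0,"grip":1},{"offset":[0,-195,0],"twist":0,"grip":1}]'

```text
time: 4.13
tool_pos: [0.4505, -0.3419, 0.3068]
tool_rot: [0.0, -0.012, 1.0, -0.0]
contact_force: [-0.1, 1.1, -0.3]
gripper_width: 0.995
```

```bash
cat >> h.py <<'E'
RNG['black']=((0,0,0),(180,255,62))
E
python3 - <<'E'
from h import *
tips(['ct_black_c','ct_blue_c','start_top'],fn='w2.png')
im=cv2.imread('pics/w2.png')
print(seg('black',im,[.457,-.382],r=.04),seg('blue',im,[.434,-.216]))
move([.457,-.382],.3,93)
E
```

```text
ct_black_c 0.56 [ 0.4585 -0.3793  0.0096] [234. 208.]
ct_blue_c 0.8 [ 0.4328 -0.2136  0.0083] [459. 179.]
start_top 0.56 [ 0.5771 -0.3373  0.0706] [281. 404.]
(array([ 0.4618, -0.3838]), 65.1707763671875, (31.6, 19.9)) (array([ 0.4299, -0.2173]), -7.8416595458984375, (98.7, 60.0))
t 4.3 offset [ -5.6 -41.8   6.5] twist -0.029 j6 -2.37 F [-0.4 -0.5  0.5]
```

View pics/w2.png

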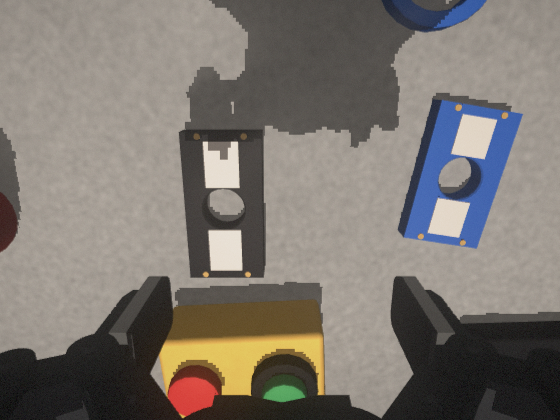

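```bash
python3 - <<'E'
from h import *
a=ray('wrist',221.5,164.5,.016);b=ray('wrist',225.5,250,.016);print(a,b,(a+b)/2,np.degrees(np.arctan2(*(b-a)[:2][::-1])))
P=[ray('wrist',u,v,.016)[:2] for u,v in [(188,131),(264,130),(265,277),(192,277)]];print(rect(P))
print(ray('wrist',281,390,.07))
c=(a+b)[:2]/2
move(c,.172,93)
E
```

```text
[ 0.4244 -0.3821  0.016 ] [ 0.4888 -0.3807  0.016 ] [ 0.4566 -0.3814  0.016 ] 1.2429553455170026
(array([ 0.456 , -0.3798]), 0.9317583441734314, (110.8, 55.6))
[ 0.566  -0.3376  0.07  ]
t 4.3 offset [ -5.2 -41.4 134.5] twist -0.029 j6 -2.37 F [-0.4 -0.5  0.5]
```

play_rows --increments '[{"offset":[-5,-38,10],"twist":0,"grip":1},{"offset":[-5,-40,48],"twist":0,"grip":1},{"offset":[-5,-40,86],"twist":0,"grip":1},{"offset":[-5,-40,120],"twist":0,"grip":1},{"offset":[-5,-40,134],"twist":0,"grip":1}]'

```text
time: 4.75
tool_pos: [0.4548, -0.3766, 0.1675]
tool_rot: [-0.003, -0.013, 1.0, 0.003]
contact_force: [-0.4, 0.7, -1.4]
gripper_width: 1.0
```

play_rows --increments '[{"offset":[0,0,0],"twist":0,"grip":0.5},{"offset":[0,0,0],"twist":0,"grip":0.3},{"offset":[0,0,0],"twist":0,"grip":0.3},{"offset":[0,0,0],"twist":0,"grip":0.3},{"offset":[0,0,0],"twist":0,"grip":0.3}]'

```text
time: 5.17
tool_pos: [0.4568, -0.381, 0.1756]
tool_rot: [0.002, -0.012, 1.0, -0.001]
contact_force: [0.5, 0.7, 1.6]
gripper_width: 0.632
```

play_rows --increments '[{"offset":[0,0,-15],"twist":0,"grip":0.3},{"offset":[0,0,-50],"twist":0,"grip":0.3},{"offset":[0,0,-90],"twist":0,"grip":0.3},{"offset":[0,0,-130],"twist":0,"grip":0.3},{"offset":[0,0,-150],"twist":0,"grip":0.3}]'

```text
time: 5.58
tool_pos: [0.4565, -0.3811, 0.3299]
tool_rot: [0.003, -0.012, 1.0, -0.003]
contact_force: [0.1, -0.8, -2.2]
gripper_width: 0.635
```

```bash
python3 - <<'E'
from h import *
tips(['ct_black_c'],fn='w3.png')
move([.611,.045],.322,90)
E
```

```text
t 5.7 offset [-163.9  423.     5.5] twist 0.023 j6 -2.41 F [ 0.3  0.2 -2.3]
```

```bash
python3 - <<'E'
import cv2,numpy as np
a=cv2.imread('pics/w1.png')[285:412,215:400]; b=cv2.imread('pics/w3.png')
a=cv2.resize(a,None,fx=4,fy=4,interpolation=cv2.INTER_CUBIC)
cv2.imwrite('pics/c1.png',np.vstack([a])); cv2.imwrite('pics/w3s.png',b)
E
```

```text
(no output)
```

View pics/c1.png

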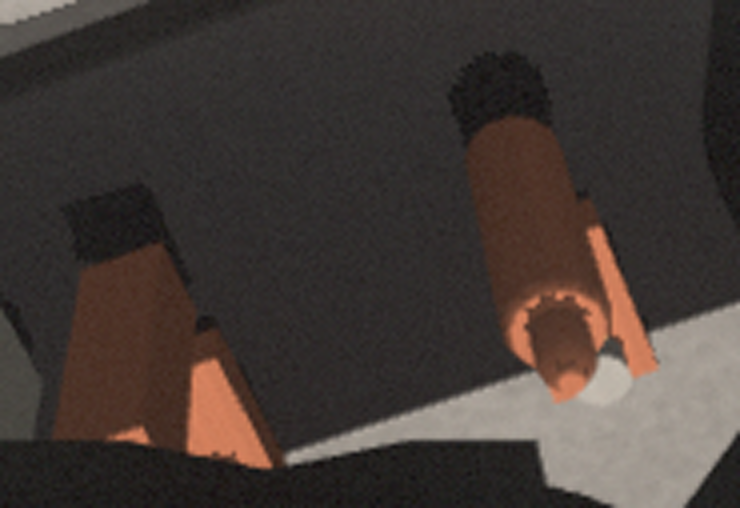

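View pics/w3.png

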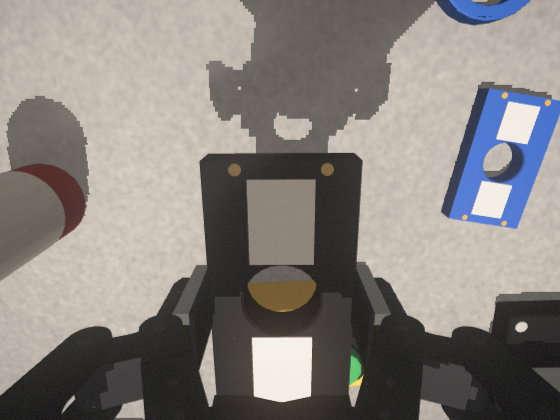

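```bash
cat >> h.py <<'E'
TREL=np.array([[-.0005,-.9532,-.3024,.078],[1,-.0003,-.0007,0],[.0006,-.3024,.9532,.0313],[0,0,0,1]])
def Tw(pos,q):
    A=np.eye(4);A[:3,:3]=R(q);A[:3,3]=pos;return A@TREL
E
python3 - <<'E'
from h import *
T=Tw([.4367,.0357,.4051],[0,.168,.986,0])
for u,v,z in [(358.3,380,.107),(354.3,368,.091)]: print(ray('wrist',u,v,z,T))
# held CT: window centre in tool frame
print('win', [ (ray('wrist',281,v,.3299-.1756+.016)-manip.state()['tool_pos'])*1000 for v in (267,290,312)])
# pins in fixed cameras
for c in('top','scene'):
    print(c,proj(c,[.611,.046,.107]),proj(c,[.613,-.064,.107]))
    im=cv2.imread('pics/%s0.png'%c);u,v=proj(c,[.612,-.01,.09]).astype(int)
    cv2.imwrite('pics/s_%s.png'%c,cv2.resize(im[v-35:v+35,u-55:u+55],None,fx=7,fy=7,interpolation=cv2.INTER_CUBIC));print(u-55,v-35)
E
python3 -c "
import cv2,numpy as np
a=[cv2.imread('pics/s_%s.png'%c) for c in('top','scene')]
cv2.imwrite('pics/s_b.png',cv2.resize(np.vstack(a),None,fx=.6,fy=.6))"
```

```text
[0.6126 0.0441 0.107 ]
[0.6135 0.0433 0.091 ]
win [array([ -12.4595,   -1.8255, -159.7927]), array([  -2.7122,   -1.6065, -159.7927]), array([   7.0085,   -1.3881, -159.7927])]
top [240.6359 197.1986] [269.4963 196.5341]
200 162
scene [311.9456 211.9631] [289.6717 227.6911]
245 188
```

View pics/s_b.png

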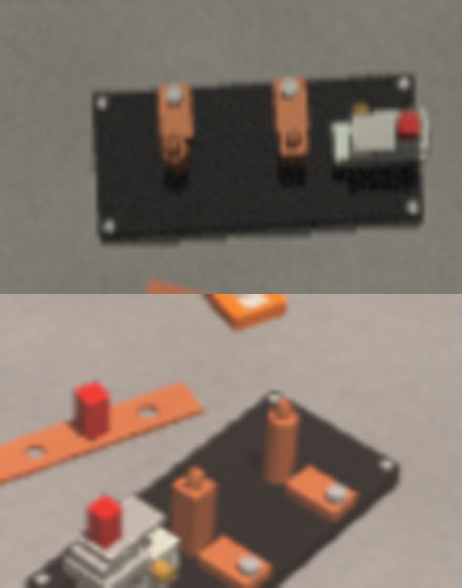

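Black is centred in the grip. The bar comes to about (0.613, 0.044) by three measures.

play_rows --increments '[{"offset":[0,36,-10],"twist":0,"grip":0.3},{"offset":[0,76,-20],"twist":0,"grip":0.3},{"offset":[0,116,-20],"twist":0,"grip":0.3},{"offset":[0,156,-20],"twist":0,"grip":0.3},{"offset":[0,196,-20],"twist":0,"grip":0.3}]'

```text
time: 6.1
tool_pos: [0.4502, -0.1826, 0.3406]
tool_rot: [-0.001, -0.011, 1.0, 0.001]
contact_force: [0.8, 0.4, -3.6]
gripper_width: 0.632
```

play_rows --increments '[{"offset":[-25,32,0],"twist":0,"grip":0.3},{"offset":[-50,64,0],"twist":0,"grip":0.3},{"offset":[-75,96,0],"twist":0,"grip":0.3},{"offset":[-100,128,0],"twist":0,"grip":0.3},{"offset":[-125,160,0],"twist":0,"grip":0.3}]'

```text
time: 6.52
tool_pos: [0.5725, -0.0195, 0.3404]
tool_rot: [-0.002, -0.012, 1.0, 0.0]
contact_force: [0.6, -1.6, -3.4]
gripper_width: 0.636
```

play_rows --increments '[{"offset":[-20,30,0],"twist":0,"grip":0.3},{"offset":[-39,56,0],"twist":0,"grip":0.3},{"offset":[-39,66,20],"twist":0,"grip":0.3},{"offset":[-39,66,40],"twist":0,"grip":0.3},{"offset":[-39,66,40],"twist":0,"grip":0.3}]'

```text
time: 6.93
tool_pos: [0.6076, 0.0464, 0.2953]
tool_rot: [-0.006, -0.012, 1.0, 0.0]
contact_force: [-1.1, 0.6, -4.2]
gripper_width: 0.635
```

```bash
python3 - <<'E'
from h import *
look('wrist','w4.png')
move([.611,.044],.212,91.3)
s=manip.state();T=np.array(manip.get_calibration('wrist')['T']);M=R(s['tool_rot']);print(M.T@(T[:3,3]-s['tool_pos']),s['tool_pos'])
print(proj('wrist',[.613,.044,.107]))
E
```

```text
t 7.0 offset [-3.7 -1.9 85.4] twist 0.001 j6 -1.64 F [ 0.2 -1.1 -3.1]
[0.078  0.0002 0.0313] [0.6081 0.0458 0.2975]
[277.0022 277.1499]
```

View pics/w4.png

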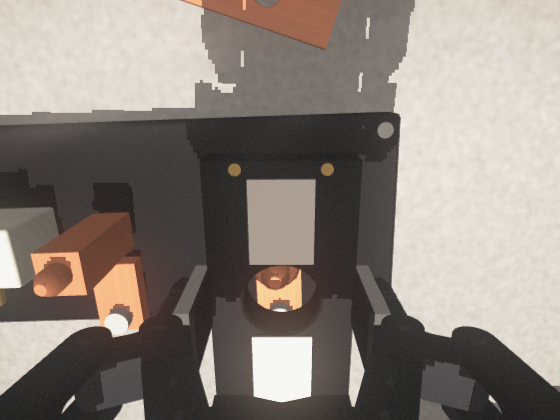

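play_rows --increments '[{"offset":[-3,-1,15],"twist":0,"grip":0.3},{"offset":[-3,-1,32],"twist":0,"grip":0.3},{"offset":[-3,-1,48],"twist":0,"grip":0.3},{"offset":[-3,-1,64],"twist":0,"grip":0.3},{"offset":[-3,-1,76],"twist":0,"grip":0.3}]'

```text
time: 7.4
tool_pos: [0.6128, 0.0435, 0.2256]
tool_rot: [-0.0, -0.011, 1.0, -0.0]
contact_force: [0.2, -0.8, -4.4]
gripper_width: 0.636
```

play_rows --increments '[{"offset":[0,0,4],"twist":0,"grip":0.3},{"offset":[0,0,4],"twist":0,"grip":0.3}]'

```text
time: 7.57
tool_pos: [0.6126, 0.0438, 0.2215]
tool_rot: [-0.001, -0.011, 1.0, 0.0]
contact_force: [-0.3, -0.4, -3.3]
gripper_width: 0.63
```

play_rows --increments '[{"offset":[0,0,6],"twist":0,"grip":0.3},{"offset":[0,0,6],"twist":0,"grip":0.8},{"offset":[0,0,6],"twist":0,"grip":1},{"offset":[0,0,6],"twist":0,"grip":1},{"offset":[0,0,6],"twist":0,"grip":1}]'

```text
time: 7.98
tool_pos: [0.6137, 0.0443, 0.2184]
tool_rot: [0.001, -0.012, 1.0, -0.0]
contact_force: [0.1, 0.5, -0.1]
gripper_width: 1.004
```

play_rows --increments '[{"offset":[0,0,-15],"twist":0,"grip":1},{"offset":[0,0,-50],"twist":0,"grip":1},{"offset":[0,0,-90],"twist":0,"grip":1},{"offset":[25,-25,-120],"twist":0,"grip":1},{"offset":[50,-55,-125],"twist":0,"grip":1}]'

```text
time: 8.4
tool_pos: [0.5672, -0.0098, 0.3495]
tool_rot: [0.006, -0.014, 1.0, -0.001]
contact_force: [1.0, -0.9, 1.3]
gripper_width: 0.998
```

play_rows --increments '[{"offset":[25,-30,0],"twist":0.05,"grip":1},{"offset":[50,-60,0],"twist":0.1,"grip":1},{"offset":[75,-92,0],"twist":0.16,"grip":1},{"offset":[100,-125,0],"twist":0.16,"grip":1},{"offset":[125,-157,0],"twist":0.16,"grip":1}]'

```text
time: 8.82
tool_pos: [0.4427, -0.1715, 0.3426]
tool_rot: [0.001, 0.068, 0.998, -0.001]
contact_force: [0.4, -1.5, -0.1]
gripper_width: 0.995
```

```bash
python3 - <<'E'
from h import *
im=look('wrist','w5.png')
r=seg('blue',im,[.431,-.216]);print(r)
c=r[0] if r else [.431,-.2165]
move(c,.172,90+r[1])
look('scene','s5.png'); tips(['ct_black_c'],'scene')
E
```

```text
(array([ 0.4258, -0.2221]), -8.016754150390625, (98.2, 56.0))
t 8.9 offset [  7.4 -46.9 170.7] twist -0.002 j6 -1.96 F [ 1.8 -4.7 -0.7]
ct_black_c 0.62 [0.6161 0.0421 0.0345] [311. 229.]
```

play_rows --increments '[{"offset":[4,-40,5],"twist":0,"grip":1},{"offset":[4,-44,40],"twist":0,"grip":1},{"offset":[4,-44,75],"twist":0,"grip":1},{"offset":[4,-44,80],"twist":0,"grip":1},{"offset":[4,-44,80],"twist":0,"grip":1}]'

```text
time: 9.43
tool_pos: [0.4337, -0.2119, 0.259]
tool_rot: [-0.003, 0.067, 0.998, 0.002]
contact_force: [-0.5, -0.5, 0.7]
gripper_width: 1.0
```

```bash
python3 - <<'E'
from h import *
im=look('wrist','w6.png')
r=seg('blue',im,[.431,-.216]);print(r)
move(r[0],.172,90+r[1])
E
```

```text
(array([ 0.4322, -0.218 ]), -7.7718658447265625, (101.4, 56.3))
t 9.5 offset [ 1.5 -5.9 89.4] twist 0.001 j6 -2.04 F [-0.2 -0.7  1.4]
```

play_rows --increments '[{"offset":[1,-5,25],"twist":0,"grip":1},{"offset":[1,-5,60],"twist":0,"grip":1},{"offset":[1,-5,84],"twist":0,"grip":1},{"offset":[1,-5,86],"twist":0,"grip":1},{"offset":[1,-5,86],"twist":0,"grip":0.7}]'

```text
time: 9.9
tool_pos: [0.4331, -0.218, 0.1765]
tool_rot: [0.0, 0.068, 0.998, 0.0]
contact_force: [1.2, 0.8, 0.8]
gripper_width: 0.886
```

play_rows --increments '[{"offset":[0,0,0],"twist":0,"grip":0.3},{"offset":[0,0,0],"twist":0,"grip":0.3},{"offset":[0,0,0],"twist":0,"grip":0.3},{"offset":[0,0,0],"twist":0,"grip":0.3},{"offset":[0,0,0],"twist":0,"grip":0.3}]'

```text
time: 10.32
tool_pos: [0.4342, -0.2191, 0.1793]
tool_rot: [0.003, 0.068, 0.998, -0.001]
contact_force: [0.8, 2.0, 6.4]
gripper_width: 0.634
```

play_rows --increments '[{"offset":[0,0,-15],"twist":0,"grip":0.3},{"offset":[0,0,-50],"twist":0,"grip":0.3},{"offset":[0,0,-90],"twist":0,"grip":0.3},{"offset":[0,0,-130],"twist":0,"grip":0.3},{"offset":[0,0,-150],"twist":0,"grip":0.3}]'

```text
time: 10.73
tool_pos: [0.4332, -0.2187, 0.3326]
tool_rot: [0.004, 0.068, 0.998, -0.003]
contact_force: [1.1, -1.3, -2.7]
gripper_width: 0.631
```

```bash
cat >> h.py <<'E'
def held(zb,im):
    "label blobs (white) of a held CT whose bench-grip TCP height was zb -> window offset from TCP in tool mm"
    s=manip.state();M=R(s['tool_rot']);hsv=cv2.cvtColor(im,cv2.COLOR_BGR2HSV)
    m=cv2.inRange(hsv,np.array((0,0,120)),np.array((180,60,255)))
    cs,_=cv2.findContours(m,cv2.RETR_EXTERNAL,cv2.CHAIN_APPROX_NONE)
    for c in cs:
        x,y,w,h=cv2.boundingRect(c)
        if cv2.contourArea(c)>1000 and abs(x+w/2-280)<30:
            print((x,y,w,h),[(M.T@(ray('wrist',280,v,s['tool_pos'][2]-zb+.016)-s['tool_pos'])*1000).round(1)[:2] for v in (y,y+h)])
E
python3 - <<'E'
from h import *
im=look('wrist','w7.png'); held(.174,im); move([.612,.044],.28,91.3)
E
```

```text
(215, 383, 133, 19) [array([-38.6,  -0.6]), array([-48.6,  -0.6])]
(252, 319, 60, 56) [array([-7.7, -0.5]), array([-34.5,  -0.6])]
(248, 248, 68, 48) [array([22.4, -0.5]), array([ 2.5, -0.5])]
(249, 178, 67, 69) [array([48.5, -0.4]), array([22.8, -0.5])]
t 10.8 offset [-139.7  285.5   55.6] twist -0.159 j6 -2.06 F [ 3.3 -0.9 -0.1]
```

play_rows --increments '[{"offset":[0,38,-10],"twist":-0.03,"grip":0.3},{"offset":[0,78,-15],"twist":-0.06,"grip":0.3},{"offset":[-10,117,-15],"twist":-0.1,"grip":0.3},{"offset":[-30,150,-15],"twist":-0.13,"grip":0.3},{"offset":[-55,180,-15],"twist":-0.159,"grip":0.3}]'

```text
time: 11.2
tool_pos: [0.5109, -0.045, 0.3401]
tool_rot: [-0.0, -0.012, 1.0, -0.0]
contact_force: [1.0, -1.4, -3.5]
gripper_width: 0.629
```

```bash
python3 - <<'E'
from h import *
move([.620,.044],.30,91.3)
E
```

```text
t 11.2 offset [-111.3   86.4   40.1] twist 0.002 j6 -1.83 F [ 1.  -1.4 -3.5]
```

play_rows --increments '[{"offset":[-30,24,0],"twist":0,"grip":0.3},{"offset":[-60,48,0],"twist":0,"grip":0.3},{"offset":[-90,70,10],"twist":0,"grip":0.3},{"offset":[-110,86,25],"twist":0,"grip":0.3},{"offset":[-110,86,40],"twist":0,"grip":0.3}]'

```text
time: 11.62
tool_pos: [0.622, 0.0441, 0.3002]
tool_rot: [0.002, -0.013, 1.0, 0.001]
contact_force: [-1.4, -1.3, -4.4]
gripper_width: 0.632
```

play_rows --increments '[{"offset":[0,0,0],"twist":0,"grip":0.3},{"offset":[0,0,0],"twist":0,"grip":0.3}]'

```text
time: 11.78
tool_pos: [0.6186, 0.0412, 0.2983]
tool_rot: [-0.002, -0.011, 1.0, 0.0]
contact_force: [-0.5, -0.3, -3.8]
gripper_width: 0.627
```

```bash
python3 - <<'E'
from h import *
im=look('wrist','w8.png'); held(.179,im); move([.620,.044],.30,91.3)
print(proj('wrist',[.613,.044,.107]),proj('wrist',[.613,.044,.091]))
cv2.imwrite('pics/w8c.png',cv2.resize(im[160:420,180:380],None,fx=2.2,fy=2.2))
E
```

```text
(199, 327, 165, 80) [array([-14.7,  -0.5]), array([-55.5,  -0.5])]
(252, 319, 60, 56) [array([-11. ,  -0.5]), array([-38.4,  -0.5])]
(248, 177, 68, 72) [array([47.5, -0.4]), array([19.6, -0.4])]
(0, 0, 560, 374) [array([103.8,  -0.3]), array([-37.9,  -0.5])]
t 11.8 offset [-1.2  3.2 -0.1] twist -0.001 j6 -1.65 F [ 0.1 -0.8 -3.5]
[288.4381 250.8541] [287.8911 237.8512]
```

View pics/w8c.png

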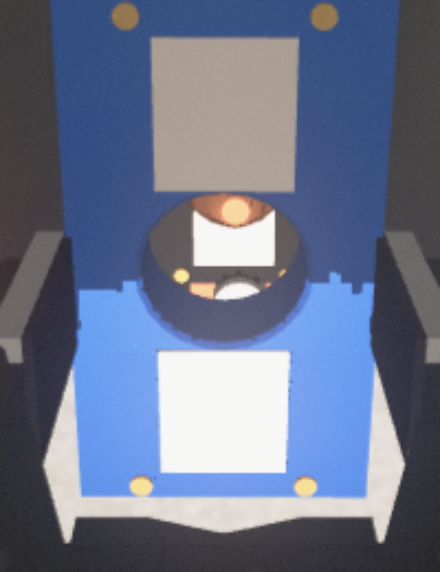

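play_rows --increments '[{"offset":[0,2.5,10],"twist":0,"grip":0.3},{"offset":[0,2.5,26],"twist":0,"grip":0.3},{"offset":[0,2.5,42],"twist":0,"grip":0.3},{"offset":[0,2.5,58],"twist":0,"grip":0.3},{"offset":[0,2.5,70],"twist":0,"grip":0.3}]'

```text
time: 12.25
tool_pos: [0.6189, 0.043, 0.2299]
tool_rot: [0.0, -0.011, 1.0, -0.0]
contact_force: [0.0, -0.5, -5.1]
gripper_width: 0.63
```

play_rows --increments '[{"offset":[0,0,4],"twist":0,"grip":0.3},{"offset":[0,0,5],"twist":0,"grip":0.3},{"offset":[0,0,5],"twist":0,"grip":0.3}]'

```text
time: 12.5
tool_pos: [0.6196, 0.0433, 0.2261]
tool_rot: [0.0, -0.011, 1.0, -0.0]
contact_force: [-1.0, 0.2, -4.0]
gripper_width: 0.627
```

play_rows --increments '[{"offset":[0,0,0],"twist":0,"grip":0.8},{"offset":[0,0,0],"twist":0,"grip":1},{"offset":[0,0,0],"twist":0,"grip":1},{"offset":[0,0,0],"twist":0,"grip":1},{"offset":[0,0,-20],"twist":0,"grip":1}]'

```text
time: 12.92
tool_pos: [0.618, 0.0435, 0.2423]
tool_rot: [-0.003, -0.011, 1.0, 0.0]
contact_force: [-0.8, -0.4, -0.8]
gripper_width: 1.003
```

play_rows --increments '[{"offset":[0,0,-40],"twist":0,"grip":1},{"offset":[0,0,-70],"twist":0,"grip":1},{"offset":[25,20,-70],"twist":0.1,"grip":1},{"offset":[55,44,-70],"twist":0.2,"grip":1},{"offset":[85,68,-70],"twist":0.307,"grip":1}]'

```text
time: 13.33
tool_pos: [0.5326, 0.1098, 0.3175]
tool_rot: [0.002, 0.145, 0.989, 0.0]
contact_force: [-0.7, 1.1, -0.0]
gripper_width: 1.002
```

```bash
python3 - <<'E'
from h import *
tips(['ct_blue_c','ct_black_c'],'scene','s9.png')
im=look('wrist','w9.png')
r=seg('orange',im,[.4135,.2115]);print(r)
move([.4135,.2115],.26,73.7)
E
```

```text
ct_blue_c 0.93 [0.6211 0.0464 0.0499] [313. 226.]
ct_blue_c 0.66 [ 0.8504 -0.0282  0.0074] [349. 282.]
ct_black_c 0.65 [0.5916 0.5259 0.0001] [386. 175.]
ct_black_c 0.63 [0.6156 0.043  0.034 ] [311. 229.]
(array([0.4435, 0.2166]), -16.125091552734375, (30.0, 24.8))
t 13.5 offset [142.6  64.1  56.1] twist 0.002 j6 -1.22 F [ 0.3 -0.8  0.6]
```

play_rows --increments '[{"offset":[35,16,0],"twist":0,"grip":1},{"offset":[70,32,15],"twist":0,"grip":1},{"offset":[105,48,35],"twist":0,"grip":1},{"offset":[142,64,56],"twist":0,"grip":1},{"offset":[142,64,56],"twist":0,"grip":1}]'

```text
time: 13.95
tool_pos: [0.4111, 0.2122, 0.2559]
tool_rot: [-0.004, 0.14, 0.99, -0.001]
contact_force: [0.6, -0.8, -0.6]
gripper_width: 1.002
```

play_rows --increments '[{"offset":[0,0,0],"twist":0,"grip":1},{"offset":[0,0,0],"twist":0,"grip":1},{"offset":[0,0,0],"twist":0,"grip":1}]'

```text
time: 14.2
tool_pos: [0.4166, 0.2104, 0.2613]
tool_rot: [0.002, 0.143, 0.99, 0.001]
contact_force: [-0.1, -0.7, 0.0]
gripper_width: 0.998
```

```bash
python3 - <<'E'
from h import *
im=look('wrist','w10.png')
r=seg('orange',im,[.4135,.2115]);print(r)
move(r[0],.178,90+r[1])
E
```

```text
(array([0.4143, 0.2095]), -16.41291046142578, (76.0, 55.0))
t 14.2 offset [ 2.2 -1.6 83.3] twist 0.0 j6 -0.98 F [ 0.6 -0.1 -0. ]
```

play_rows --increments '[{"offset":[3,-1,25],"twist":0,"grip":1},{"offset":[3,-1,60],"twist":0,"grip":1},{"offset":[3,-1,80],"twist":0,"grip":1},{"offset":[3,-1,82],"twist":0,"grip":1},{"offset":[3,-1,82],"twist":0,"grip":0.7}]'

```text
time: 14.67
tool_pos: [0.4121, 0.2101, 0.1772]
tool_rot: [-0.001, 0.143, 0.99, -0.0]
contact_force: [-0.1, 0.1, 0.4]
gripper_width: 0.885
```

play_rows --increments '[{"offset":[0,0,0],"twist":0,"grip":0.3},{"offset":[0,0,0],"twist":0,"grip":0.3},{"offset":[0,0,0],"twist":0,"grip":0.3},{"offset":[0,0,0],"twist":0,"grip":0.3},{"offset":[0,0,0],"twist":0,"grip":0.3}]'

```text
time: 15.08
tool_pos: [0.4132, 0.2111, 0.1805]
tool_rot: [0.003, 0.142, 0.99, 0.001]
contact_force: [0.7, -1.4, 6.3]
gripper_width: 0.627
```

play_rows --increments '[{"offset":[0,0,-15],"twist":-0.05,"grip":0.3},{"offset":[0,0,-50],"twist":-0.1,"grip":0.3},{"offset":[0,0,-90],"twist":-0.2,"grip":0.3},{"offset":[0,0,-130],"twist":-0.3,"grip":0.3},{"offset":[0,0,-160],"twist":-0.308,"grip":0.3}]'

```text
time: 15.5
tool_pos: [0.4114, 0.2108, 0.3414]
tool_rot: [0.002, -0.013, 1.0, 0.001]
contact_force: [1.9, -0.2, -2.7]
gripper_width: 0.632
```

```bash
python3 - <<'E'
from h import *
im=look('wrist','w11.png'); held(.180,im); move([.6145,.0435],.315,91.3)
E
```

```text
(253, 331, 58, 32) [array([-17.5,  -0.5]), array([-33.6,  -0.5])]
(200, 326, 164, 81) [array([-15.1,  -0.5]), array([-57.4,  -0.5])]
(249, 261, 66, 46) [array([14.3, -0.4]), array([-6.1, -0.5])]
(0, 0, 560, 392) [array([103.7,  -0.3]), array([-49. ,  -0.5])]
t 15.6 offset [-196.7 -173.    35. ] twist 0.002 j6 -1.28 F [3.5 2.4 1.6]
```

play_rows --increments '[{"offset":[-28,-25,0],"twist":0,"grip":0.3},{"offset":[-58,-51,0],"twist":0,"grip":0.3},{"offset":[-88,-78,0],"twist":0,"grip":0.3},{"offset":[-118,-104,0],"twist":0,"grip":0.3},{"offset":[-148,-131,0],"twist":0,"grip":0.3}]'

```text
time: 15.97
tool_pos: [0.5633, 0.082, 0.3373]
tool_rot: [-0.0, -0.012, 1.0, 0.0]
contact_force: [-0.1, 0.4, -2.9]
gripper_width: 0.624
```

play_rows --increments '[{"offset":[-25,-22,8],"twist":0,"grip":0.3},{"offset":[-47,-42,20],"twist":0,"grip":0.3},{"offset":[-47,-42,30],"twist":0,"grip":0.3},{"offset":[-47,-42,35],"twist":0,"grip":0.3},{"offset":[-47,-42,35],"twist":0,"grip":0.3}]'

```text
time: 16.38
tool_pos: [0.6093, 0.0425, 0.3]
tool_rot: [-0.002, -0.011, 1.0, 0.0]
contact_force: [-0.6, -0.7, -3.2]
gripper_width: 0.63
```

```bash
python3 - <<'E'
from h import *
im=look('wrist','w12.png'); held(.180,im); move([.613,.0435],.24,91.3)
print(proj('wrist',[.6145,.0435,.107]))
a=cv2.resize(im[160:420,180:380],None,fx=2.2,fy=2.2); b=cv2.imread('pics/s9.png')[180:290,230:400];b=cv2.resize(b,(340,220))
c=np.zeros((572,790,3),np.uint8);c[:,:440]=a;c[:220,450:]=b;cv2.imwrite('pics/w12c.png',c)
E
```

```text
(253, 330, 58, 33) [array([-16.8,  -0.5]), array([-33.1,  -0.5])]
(200, 325, 164, 82) [array([-14.4,  -0.5]), array([-56.4,  -0.5])]
(250, 221, 64, 39) [array([30.5, -0.4]), array([14.6, -0.4])]
(262, 166, 48, 27) [array([51.3, -0.4]), array([41.3, -0.4])]
(0, 0, 560, 377) [array([104.1,  -0.3]), array([-40.3,  -0.5])]
t 16.4 offset [-3.8  0.4 61.2] twist 0.001 j6 -1.65 F [ 0.4  0.2 -1.9]
[281.911  271.3427]
```

View pics/w12c.png

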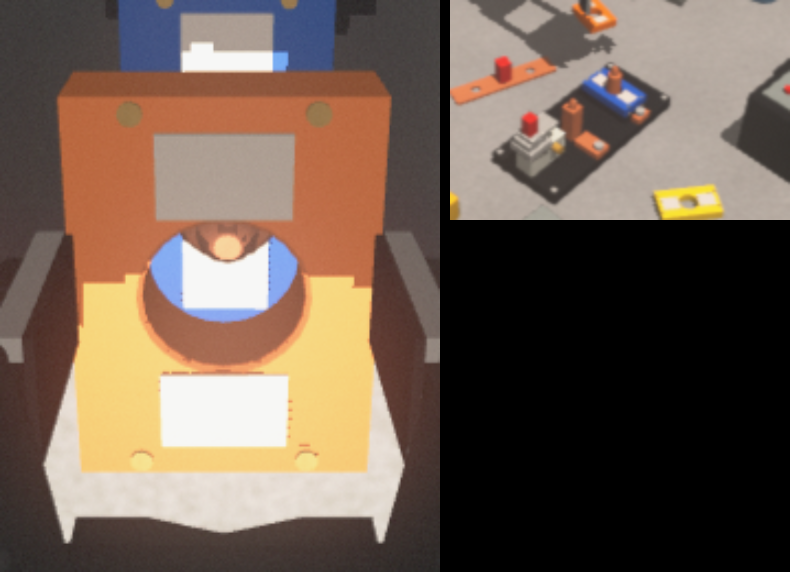

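Blue sits on black, and the pin shows through the orange window where predicted.

play_rows --increments '[{"offset":[-3.5,1,10],"twist":0,"grip":0.3},{"offset":[-3.5,1,24],"twist":0,"grip":0.3},{"offset":[-3.5,1,38],"twist":0,"grip":0.3},{"offset":[-3.5,1,50],"twist":0,"grip":0.3},{"offset":[-3.5,1,56],"twist":0,"grip":0.3}]'

```text
time: 16.85
tool_pos: [0.6126, 0.0438, 0.2431]
tool_rot: [-0.002, -0.012, 1.0, 0.0]
contact_force: [-0.7, 0.2, -4.1]
gripper_width: 0.626
```

play_rows --increments '[{"offset":[0,0,2],"twist":0,"grip":0.3},{"offset":[0,0,2],"twist":0,"grip":0.3},{"offset":[0,0,2],"twist":0,"grip":0.3}]'

```text
time: 17.1
tool_pos: [0.6141, 0.0434, 0.2448]
tool_rot: [0.0, -0.012, 1.0, -0.0]
contact_force: [0.8, 0.0, -3.2]
gripper_width: 0.627
```

play_rows --increments '[{"offset":[0,0,0],"twist":0,"grip":0.8},{"offset":[0,0,0],"twist":0,"grip":1},{"offset":[0,0,0],"twist":0,"grip":1},{"offset":[0,0,0],"twist":0,"grip":1},{"offset":[0,0,-20],"twist":0,"grip":1}]'

```text
time: 17.52
tool_pos: [0.6124, 0.0434, 0.261]
tool_rot: [-0.004, -0.012, 1.0, 0.0]
contact_force: [-0.0, 0.4, -1.5]
gripper_width: 0.999
```

play_rows --increments '[{"offset":[0,0,-40],"twist":0,"grip":1},{"offset":[10,25,-55],"twist":0,"grip":1},{"offset":[25,60,-55],"twist":0,"grip":1},{"offset":[40,95,-55],"twist":0,"grip":1},{"offset":[57,130,-55],"twist":0,"grip":1}]'

```text
time: 17.93
tool_pos: [0.5536, 0.1731, 0.3211]
tool_rot: [0.001, -0.011, 1.0, 0.0]
contact_force: [-0.4, 0.0, -0.3]
gripper_width: 1.0
```

play_rows --increments '[{"offset":[16,36,0],"twist":0,"grip":1},{"offset":[32,72,0],"twist":0,"grip":1},{"offset":[50,110,0],"twist":-0.03,"grip":1},{"offset":[70,148,0],"twist":-0.05,"grip":1},{"offset":[90,184,20],"twist":-0.06,"grip":1}]'

```text
time: 18.35
tool_pos: [0.4623, 0.3522, 0.3068]
tool_rot: [0.004, -0.042, 0.999, 0.002]
contact_force: [1.0, 0.4, 0.3]
gripper_width: 1.002
```

play_rows --increments '[{"offset":[0,20,20],"twist":0,"grip":1},{"offset":[0,20,20],"twist":0,"grip":1},{"offset":[0,20,20],"twist":0,"grip":1}]'

```text
time: 18.6
tool_pos: [0.4597, 0.3702, 0.2809]
tool_rot: [-0.001, -0.043, 0.999, -0.001]
contact_force: [0.3, 0.5, 0.1]
gripper_width: 0.998
```

```bash
python3 - <<'E'
from h import *
tips(['ct_orange_c'],'scene','s13.png')
tips(['ct_grey_c'],fn='w13.png'); im=cv2.imread('pics/w13.png')
hsv=cv2.cvtColor(im,cv2.COLOR_BGR2HSV);m=cv2.inRange(hsv,np.array((0,0,175)),np.array((180,60,255)))
P=[]
for c in cv2.findContours(m,cv2.RETR_EXTERNAL,cv2.CHAIN_APPROX_NONE)[0]:
    if cv2.contourArea(c)>300: x=cv2.boundingRect(c);print(x,ray('wrist',x[0]+x[2]/2,x[1]+x[3]/2,.016))
move([.472,.388],.18,95)
a=cv2.imread('pics/s13.png')[180:290,230:400];im[310:420,390:560]=a;cv2.imwrite('pics/w13c.png',im)
E
```

```text
ct_orange_c 0.73 [0.6183 0.0428 0.0673] [312. 222.]
ct_orange_c 0.4 [ 0.3024 -0.2485 -0.0032] [190. 231.]
(289, 248, 36, 17) [0.4927 0.3892 0.016 ]
(282, 188, 38, 19) [0.4513 0.3811 0.016 ]
t 18.8 offset [-11.7  18.2 103.5] twist -0.006 j6 -1.1 F [-0.1  0.7  0.6]
```

View pics/w13c.png

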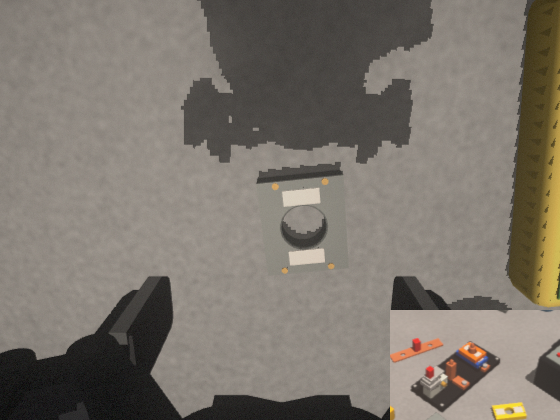

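play_rows --increments '[{"offset":[-11,15,25],"twist":-0.1,"grip":1},{"offset":[-11,15,60],"twist":-0.11,"grip":1},{"offset":[-11,15,95],"twist":-0.11,"grip":1},{"offset":[-11,15,101],"twist":-0.11,"grip":1},{"offset":[-11,15,101],"twist":-0.11,"grip":0.7}]'

```text
time: 19.22
tool_pos: [0.4697, 0.3838, 0.1785]
tool_rot: [-0.003, -0.096, 0.995, -0.001]
contact_force: [-0.6, 0.3, -0.1]
gripper_width: 0.886
```

play_rows --increments '[{"offset":[0,0,0],"twist":0,"grip":0.3},{"offset":[0,0,0],"twist":0,"grip":0.3},{"offset":[0,0,0],"twist":0,"grip":0.3},{"offset":[0,0,0],"twist":0,"grip":0.3},{"offset":[0,0,0],"twist":0,"grip":0.3}]'

```text
time: 19.63
tool_pos: [0.4718, 0.386, 0.1847]
tool_rot: [0.003, -0.096, 0.995, 0.001]
contact_force: [-0.2, -1.8, 6.5]
gripper_width: 0.603
```

play_rows --increments '[{"offset":[0,0,-15],"twist":0.05,"grip":0.3},{"offset":[0,0,-50],"twist":0.1,"grip":0.3},{"offset":[0,0,-90],"twist":0.15,"grip":0.3},{"offset":[0,0,-130],"twist":0.17,"grip":0.3},{"offset":[0,0,-170],"twist":0.17,"grip":0.3}]'

```text
time: 20.05
tool_pos: [0.4699, 0.3851, 0.3537]
tool_rot: [0.001, -0.011, 1.0, 0.0]
contact_force: [0.4, 0.3, -1.9]
gripper_width: 0.599
```

```bash
python3 - <<'E'
from h import *
im=look('wrist','w14.png'); held(.181,im); move([.6145,.0437],.33,91.3)
E
```

```text
(203, 274, 158, 130) [array([ 8.2, -0.5]), array([-56.8,  -0.6])]
(249, 250, 66, 46) [array([18.5, -0.4]), array([-1.7, -0.5])]
(251, 224, 61, 24) [array([29.1, -0.4]), array([19.3, -0.4])]
(0, 0, 560, 395) [array([103.9,  -0.3]), array([-51.7,  -0.5])]
t 20.1 offset [-134.1 -346.3   33.6] twist 0.001 j6 -1.03 F [3.5 2.3 5.5]
```

play_rows --increments '[{"offset":[-13,-35,0],"twist":0,"grip":0.3},{"offset":[-28,-71,0],"twist":0,"grip":0.3},{"offset":[-43,-108,0],"twist":0,"grip":0.3},{"offset":[-58,-145,0],"twist":0,"grip":0.3},{"offset":[-73,-182,0],"twist":0,"grip":0.3}]'

```text
time: 20.52
tool_pos: [0.5477, 0.2035, 0.352]
tool_rot: [0.001, -0.012, 1.0, 0.0]
contact_force: [1.0, 0.2, -0.8]
gripper_width: 0.603
```

play_rows --increments '[{"offset":[-15,-37,0],"twist":0,"grip":0.3},{"offset":[-30,-74,0],"twist":0,"grip":0.3},{"offset":[-45,-111,0],"twist":0,"grip":0.3},{"offset":[-58,-145,15],"twist":0,"grip":0.3},{"offset":[-64,-164,30],"twist":0,"grip":0.3}]'

```text
time: 20.93
tool_pos: [0.6169, 0.0391, 0.3233]
tool_rot: [0.003, -0.01, 1.0, -0.001]
contact_force: [-0.5, 0.3, -2.2]
gripper_width: 0.599
```

play_rows --increments '[{"offset":[0,0,20],"twist":0,"grip":0.3},{"offset":[0,0,20],"twist":0,"grip":0.3},{"offset":[0,0,20],"twist":0,"grip":0.3}]'

```text
time: 21.18
tool_pos: [0.6147, 0.0425, 0.3]
tool_rot: [-0.001, -0.011, 1.0, 0.0]
contact_force: [-0.6, -0.8, -1.8]
gripper_width: 0.6
```

```bash
python3 - <<'E'
from h import *
im=look('wrist','w15.png'); held(.183,im); move([.618,.0437],.26,91.3);print(manip.state()['tool_pos'])
print(proj('wrist',[.6145,.0437,.107]))
a=cv2.resize(im[160:420,180:380],None,fx=2.2,fy=2.2); b=cv2.imread('pics/s13.png')[180:290,230:400];b=cv2.resize(b,(340,220))
c=np.zeros((572,790,3),np.uint8);c[:,:440]=a;c[:220,450:]=b
b=look('scene')[150:260,270:390];c[230:550,450:]=cv2.resize(b,(340,320));cv2.imwrite('pics/w15c.png',c)
E
```

```text
(203, 272, 158, 134) [array([ 8. , -0.5]), array([-59. ,  -0.6])]
(251, 223, 63, 28) [array([28.7, -0.4]), array([17.1, -0.5])]
(0, 0, 560, 375) [array([104.6,  -0.3]), array([-42. ,  -0.5])]
t 21.2 offset [-2.9  0.6 41.5] twist 0.001 j6 -1.65 F [-0.1  0.  -1.1]
[0.6151 0.043  0.3015]
[282.6659 258.7691]
```

View pics/w15c.png

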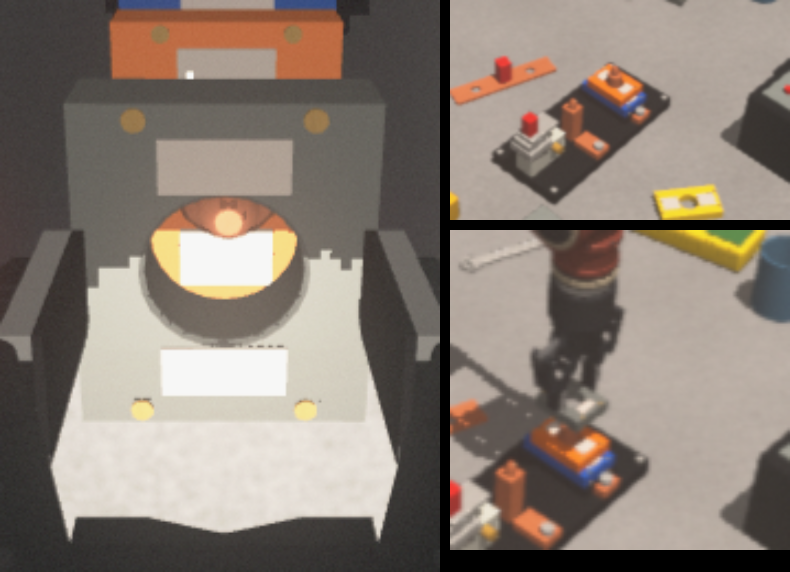

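play_rows --increments '[{"offset":[-2.8,1,8],"twist":0,"grip":0.3},{"offset":[-2.8,1,18],"twist":0,"grip":0.3},{"offset":[-2.8,1,28],"twist":0,"grip":0.3},{"offset":[-2.8,1,36],"twist":0,"grip":0.3},{"offset":[-2.8,1,39],"twist":0,"grip":0.3}]'

```text
time: 21.7
tool_pos: [0.6172, 0.044, 0.2593]
tool_rot: [-0.002, -0.012, 1.0, 0.0]
contact_force: [-0.0, 0.2, -2.2]
gripper_width: 0.603
```

play_rows --increments '[{"offset":[0,0,2],"twist":0,"grip":0.3},{"offset":[0,0,2],"twist":0,"grip":0.3},{"offset":[0,0,2],"twist":0,"grip":0.3}]'

```text
time: 21.95
tool_pos: [0.6178, 0.0437, 0.2596]
tool_rot: [-0.001, -0.012, 1.0, 0.0]
contact_force: [-1.4, 0.8, -1.9]
gripper_width: 0.599
```

play_rows --increments '[{"offset":[0,0,0],"twist":0,"grip":0.8},{"offset":[0,0,0],"twist":0,"grip":1},{"offset":[0,0,0],"twist":0,"grip":1},{"offset":[0,0,0],"twist":0,"grip":1},{"offset":[0,0,-20],"twist":0,"grip":1}]'

```text
time: 22.37
tool_pos: [0.6166, 0.0437, 0.2762]
tool_rot: [-0.004, -0.012, 1.0, 0.0]
contact_force: [-0.5, -0.3, -1.1]
gripper_width: 1.001
```

play_rows --increments '[{"offset":[0,0,-40],"twist":0,"grip":1},{"offset":[30,-10,-60],"twist":0.1,"grip":1},{"offset":[65,-22,-60],"twist":0.2,"grip":1},{"offset":[100,-36,-60],"twist":0.3,"grip":1},{"offset":[135,-50,-50],"twist":0.302,"grip":1}]'

```text
time: 22.78
tool_pos: [0.4839, -0.0098, 0.3332]
tool_rot: [0.003, 0.14, 0.99, -0.0]
contact_force: [-0.2, -1.1, 0.8]
gripper_width: 0.999
```

play_rows --increments '[{"offset":[30,0,0],"twist":0,"grip":1},{"offset":[30,0,0],"twist":0,"grip":1},{"offset":[30,0,0],"twist":0,"grip":1},{"offset":[30,0,0],"twist":0,"grip":1}]'

```text
time: 23.12
tool_pos: [0.4558, -0.0012, 0.331]
tool_rot: [0.001, 0.139, 0.99, -0.0]
contact_force: [-0.6, 0.4, 0.3]
gripper_width: 0.999
```

```bash
python3 - <<'E'
from h import *
tips(['ct_grey_c','ct_orange_c','ct_blue_c','ct_black_c','shoulders_mid','lock_knob','start_top'],'scene','s16.png')
tips(['bridge_grip','bridge_plate'],fn='w16.png');im=cv2.imread('pics/w16.png')
r=seg('copper',im,[.454,-.0155],.006);print(r)
move(r[0],.20,r[1])
E
```

```text
ct_grey_c 0.79 [0.6143 0.0425 0.079 ] [311. 219.]
ct_orange_c 0.55 [ 0.4308 -0.0446  0.0043] [257. 220.]
ct_orange_c 0.44 [0.6193 0.0424 0.0661] [312. 222.]
ct_orange_c 0.31 [ 0.6273 -0.1733  0.1285] [269. 242.]
ct_blue_c 0.63 [ 0.8494 -0.0306  0.0078] [349. 282.]
ct_black_c 0.72 [0.6194 0.0434 0.0654] [312. 222.]
ct_black_c 0.38 [0.6152 0.0452 0.0343] [311. 228.]
shoulders_mid 0.89 [ 0.6159 -0.0141  0.0888] [301. 225.]
lock_knob 0.8 [ 0.6317 -0.1696  0.1268] [270. 242.]
lock_knob 0.46 [0.6144 0.041  0.0822] [311. 219.]
start_top 0.62 [ 0.5738 -0.3408  0.0732] [217. 272.]
start_top 0.49 [ 0.3693 -0.69    0.0718] [ 78. 297.]
start_top 0.23 [ 0.3029 -0.25   -0.0035] [190. 231.]
bridge_grip 0.84 [ 0.4258 -0.0448  0.0313] [212. 176.]
bridge_plate 0.66 [ 0.425  -0.0433 -0.0014] [221. 166.]
(array([ 0.4257, -0.0428]), 74.01066589355469, (199.2, 39.9))
t 23.7 offset [ 17.2 -48.2 129.9] twist 0.0 j6 -1.46 F [ 0.1 -0.  -0.4]
```

The bridge was knocked aside to about (0.426, -0.043), same yaw. Grey sits on top at about z 0.08. Approaching the bridge's new place.

play_rows --increments '[{"offset":[10,-30,10],"twist":0,"grip":1},{"offset":[17,-49,30],"twist":0,"grip":1},{"offset":[17,-49,40],"twist":0,"grip":1},{"offset":[17,-49,40],"twist":0,"grip":1},{"offset":[17,-49,40],"twist":0,"grip":1}]'

```text
time: 24.08
tool_pos: [0.4256, -0.0434, 0.2896]
tool_rot: [-0.0, 0.139, 0.99, 0.0]
contact_force: [0.9, -0.2, 0.1]
gripper_width: 1.001
```

```bash
python3 - <<'E'
from h import *
tips(['bridge_grip','bridge_plate'],fn='w17.png');im=cv2.imread('pics/w17.png')
r=seg('copper',im,[.4257,-.043],.006);print(r)
move(r[0],.20,r[1])
E
```

```text
bridge_grip 0.9 [ 0.4236 -0.0437  0.0304] [280. 211.]
bridge_plate 0.65 [ 0.4254 -0.0414 -0.0024] [284. 198.]
(array([ 0.428 , -0.0431]), 74.0576400756836, (200.6, 40.4))
t 24.2 offset [-1.3  0.6 91.2] twist 0.0 j6 -1.57 F [ 0.9  0.4 -0.2]
```

play_rows --increments '[{"offset":[-1,0,25],"twist":0,"grip":1},{"offset":[-1,0,60],"twist":0,"grip":0.8},{"offset":[-1,0,86],"twist":0,"grip":0.7},{"offset":[-1,0,91],"twist":0,"grip":0.6},{"offset":[-1,0,91],"twist":0,"grip":0.5}]'

```text
time: 24.65
tool_pos: [0.4261, -0.0434, 0.1977]
tool_rot: [-0.002, 0.139, 0.99, 0.0]
contact_force: [0.1, -0.1, 0.0]
gripper_width: 0.501
```

play_rows --increments '[{"offset":[0,0,0],"twist":0,"grip":0.2},{"offset":[0,0,0],"twist":0,"grip":0},{"offset":[0,0,0],"twist":0,"grip":0},{"offset":[0,0,0],"twist":0,"grip":0},{"offset":[0,0,0],"twist":0,"grip":0}]'

```text
time: 25.07
tool_pos: [0.4278, -0.0442, 0.2013]
tool_rot: [0.002, 0.139, 0.99, -0.0]
contact_force: [0.1, -0.2, 5.7]
gripper_width: 0.266
```

play_rows --increments '[{"offset":[0,0,-15],"twist":-0.05,"grip":0},{"offset":[0,0,-50],"twist":-0.1,"grip":0},{"offset":[0,0,-90],"twist":-0.2,"grip":0},{"offset":[0,0,-120],"twist":-0.302,"grip":0},{"offset":[0,0,-130],"twist":-0.302,"grip":0}]'

```text
time: 25.48
tool_pos: [0.4274, -0.0442, 0.3342]
tool_rot: [0.004, -0.012, 1.0, -0.001]
contact_force: [0.9, 0.1, -3.9]
gripper_width: 0.27
```

```bash
python3 - <<'E'
from h import *
tips(['bridge_grip','bridge_plate'],fn='w18.png')
s=manip.state();M=R(s['tool_rot']);im=cv2.imread('pics/w18.png')
r=seg('copper',im,np.array(s['tool_pos'][:2]),s['tool_pos'][2]-.19);print(r)
print(s['tool_pos'],s['gripper_width']);move([.6157,-.0113],.30,91.3)
E
```

```text
bridge_grip 0.61 [ 0.4257 -0.0447  0.1636] [280. 285.]
bridge_plate 0.63 [ 0.4265 -0.0436  0.1317] [282. 259.]
(array([ 0.4201, -0.0438]), -88.81626987457275, (192.7, 39.8))
[ 0.4262 -0.0438  0.3282] 0.266617031421723
t 25.6 offset [-190.2   28.6   28.1] twist -0.002 j6 -1.87 F [ 0.8  0.2 -5.9]
```

View pics/w18.png

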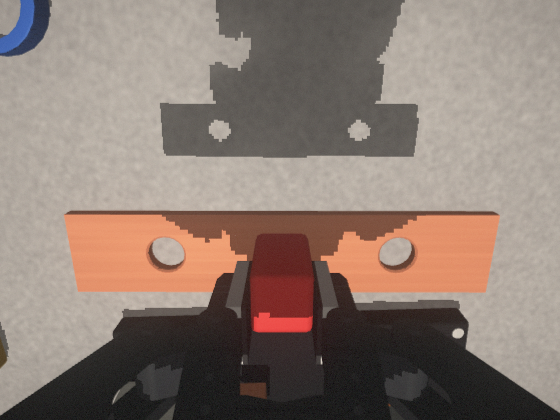

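```bash
cat >> h.py <<'E'
def holes(im,zoff=.2013):
    s=manip.state();M=R(s['tool_rot']);T=np.array(manip.get_calibration('wrist')['T']);out=[]
    m=cv2.inRange(cv2.cvtColor(im,cv2.COLOR_BGR2HSV),np.array((3,110,50)),np.array((18,255,255)))
    return m
E
python3 - <<'E'
from h import *
s=manip.state();M=R(s['tool_rot'])
for u,v in((167.5,252.5),(397,252)): print((M.T@(ray('wrist',u,v,s['tool_pos'][2]-.2013+.006)-s['tool_pos'])*1000).round(1))
E
```

```text
[  3.6 -53.7 195.3]
[  3.8  54.6 195.3]
```

play_rows --increments '[{"offset":[-35,28,-12],"twist":0,"grip":0},{"offset":[-72,28,-12],"twist":0,"grip":0},{"offset":[-110,28,-12],"twist":0,"grip":0},{"offset":[-148,28,-12],"twist":0,"grip":0},{"offset":[-180,28,-12],"twist":0,"grip":0}]'

```text
time: 26.05
tool_pos: [0.6069, -0.0113, 0.3356]
tool_rot: [-0.003, -0.011, 1.0, 0.001]
contact_force: [-0.5, -1.1, -3.4]
gripper_width: 0.27
```

play_rows --increments '[{"offset":[-13,0,0],"twist":0,"grip":0},{"offset":[-13,0,8],"twist":0,"grip":0},{"offset":[-13,0,15],"twist":0,"grip":0},{"offset":[-13,0,15],"twist":0,"grip":0},{"offset":[-13,0,15],"twist":0,"grip":0}]'

```text
time: 26.47
tool_pos: [0.6171, -0.0113, 0.3226]
tool_rot: [-0.003, -0.011, 1.0, 0.0]
contact_force: [-0.2, 0.1, -4.3]
gripper_width: 0.263
```

```bash
python3 - <<'E'
from h import *
move([.6188,-.0117],.30,91.33)
im=look('wrist','w19.png');s=manip.state();print(s['tool_pos'],proj('wrist',[.6145,.0437,.107]),proj('wrist',[.6171,-.0663,.107]))
a=im[190:310,110:230];b=im[190:310,330:450]
cv2.imwrite('pics/w19c.png',cv2.resize(np.hstack([a,b]),None,fx=3.3,fy=3.3,interpolation=cv2.INTER_CUBIC))
E
```

```text
t 26.5 offset [-1.9 -0.4 22.6] twist -0.001 j6 -1.73 F [-0.2  0.1 -4.3]
[ 0.6175 -0.0114  0.3241] [385.2719 239.7869] [177.2745 240.0656]
```

View pics/w19c.png

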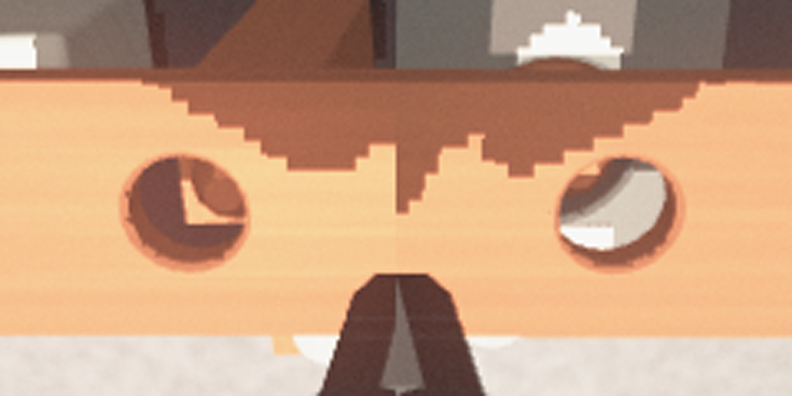

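play_rows --increments '[{"offset":[-1.5,0,4],"twist":0,"grip":0},{"offset":[-1.5,0,9],"twist":0,"grip":0},{"offset":[-1.5,0,9],"twist":0,"grip":0},{"offset":[-1.5,0,9],"twist":0,"grip":0}]'

```text
time: 26.85
tool_pos: [0.62, -0.0114, 0.3166]
tool_rot: [-0.0, -0.012, 1.0, 0.0]
contact_force: [0.3, -0.2, -4.7]
gripper_width: 0.269
```

```bash
python3 - <<'E'
from h import *
im=look('wrist','w20.png');s=manip.state();print(s['tool_pos'],s['contact_force'],proj('wrist',[.6145,.0437,.107]),proj('wrist',[.6171,-.0663,.107]))
M=R(s['tool_rot']);p=np.array(s['tool_pos'])
for y in(-55,55):
    for z in (.197,.203): print('hole',y,z,proj('wrist',p+M@np.array([.003,y/1000+.0004,z])))
a=im[222:282,135:195];b=im[222:282,368:428]
g=np.hstack([a,b]).astype(float);g=255*np.clip(g/170,0,1)**.6
cv2.imwrite('pics/w20c.png',cv2.resize(g.astype(np.uint8),None,fx=6.6,fy=6.6,interpolation=cv2.INTER_CUBIC))
E
```

```text
[ 0.6202 -0.0114  0.317 ] [ 0.4179 -0.0568 -5.0062] [389.8495 239.0166] [173.4124 239.1689]
hole -55 0.197 [166.7912 252.1241]
hole -55 0.203 [170.3126 247.0625]
hole 55 0.197 [397.4724 252.07  ]
hole 55 0.203 [393.9136 247.0084]
```

View pics/w20c.png

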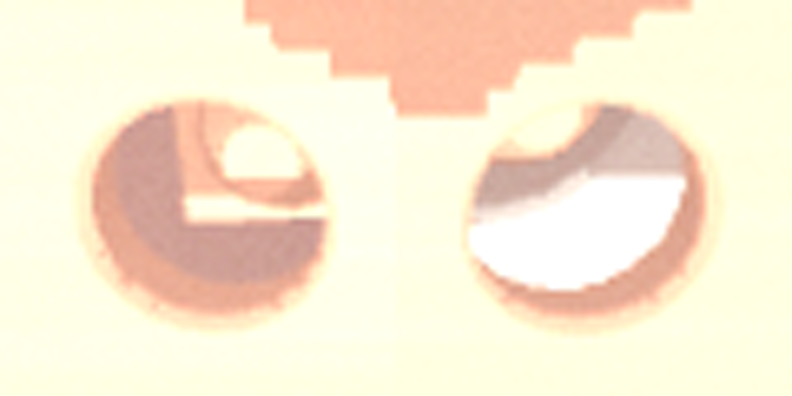

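The pins show in both holes: left tip about 7 px lower than the right one. So the stand's yaw is about 93.3° (the top view's base edges agree), and the bridge needs about 2° of twist before it goes down.

play_rows --increments '[{"offset":[0,0.3,0],"twist":-0.036,"grip":0},{"offset":[0,0.3,0],"twist":-0.036,"grip":0},{"offset":[0,0.3,0],"twist":-0.036,"grip":0},{"offset":[0,0.3,0],"twist":-0.036,"grip":0}]'

```text
time: 27.23
tool_pos: [0.6204, -0.0111, 0.3172]
tool_rot: [0.0, -0.029, 1.0, -0.0]
contact_force: [-0.4, -0.1, -4.3]
gripper_width: 0.265
```

```bash
python3 - <<'E'
from h import *
im=look('wrist','w21.png');s=manip.state();print(s['tool_pos'],s['contact_force'],s['tool_rot'])
p=np.array(s['tool_pos']);M=R(s['tool_rot'])
for y in(-55,55): print('axis@.107',proj('wrist',p+M@np.array([.0016,y/1000+.0004,p[2]-.107])))
# lit tips inside holes: bright saturated blob bounding by coarse dump of V
v=im[...,2]
for u0 in(150,372):
    print(u0,'cols step2'); print(im[232:264:2,u0:u0+44:2,2])
E
```

```text
[ 0.6204 -0.0111  0.3171] [ 0.9297 -0.2586 -4.8293] [ 0.0001 -0.0293  0.9996 -0.    ]
axis@.107 [174.3726 243.9615]
axis@.107 [389.637  243.9135]
150 cols step2
[[247 247 247 247 247 247 247 247 247 247 247 247 247 247 247 247 247 246
  180 177 177 176]
 [247 247 247 247 247 247 247 247 247 247 247 247 247 247 247 247 247 247
  247 247 247 247]
 [247 247 247 247 247 246 246 244 244 247 247 247 247 247 247 247 247 247
  247 247 247 247]
 [247 247 246 237 176 126 179 161 201 230 247 246 247 247 247 247 247 247
  247 247 247 247]
 [247 244 231 124 123 123 180 175 204 245 247 247 247 246 247 247 247 247
  247 247 247 247]
 [242 215 125 128 124 125 179 179 156 244 247 247 247 247 247 247 247 247
  247 247 247 247]
 [233 139 125 125 126 122 182 178 176 173 247 247 247 247 247 236 247 247
  247 247 247 247]
 [148 129 121 124 124 123 182 180 181 181 155 236 246 243 219 143 242 247
  247 247 247 247]
 [140 131 124 123 124 123 163 180 177 180 179 178 166 154 145 153 179 246
  247 247 247 247]
 [142 136 128 124 124 121 153 151 130 129 127 130 129 129 128 126 133 242
  247 247 247 247]
 [143 142
[... 1353 characters left out ...]
6 118 135 170 196 158 157 158
  158 158 139 205]
 [247 247 247 246 141 116 116 117 119 118 126 151 172 206 217 218 216 216
  216 214 136 168]
 [247 247 247 239 117 116 118 118 121 148 168 181 218 218 218 218 218 217
  217 205 134 161]
 [247 247 247 231 126 131 139 168 167 173 205 217 218 217 217 218 217 216
  215 147 133 169]
 [247 247 247 232 165 172 175 201 217 218 219 217 218 218 219 217 217 217
  206 138 133 211]
 [247 247 247 233 243 243 244 237 236 237 226 228 214 223 218 217 217 214
  151 139 137 235]
 [247 247 247 244 245 247 247 247 247 247 247 247 247 231 217 217 212 139
  140 139 192 236]
 [247 247 247 247 226 207 247 247 247 247 247 247 247 219 218 203 142 143
  140 139 231 240]]
```

play_rows --increments '[{"offset":[1,0,2],"twist":0,"grip":0},{"offset":[1,0,5],"twist":0,"grip":0},{"offset":[1,0,9],"twist":0,"grip":0},{"offset":[1,0,12],"twist":0,"grip":0},{"offset":[1,0,12],"twist":0,"grip":0}]'

```text
time: 27.7
tool_pos: [0.6189, -0.0111, 0.3035]
tool_rot: [-0.001, -0.03, 1.0, 0.0]
contact_force: [-0.0, -0.4, -5.7]
gripper_width: 0.27
```

play_rows --increments '[{"offset":[0,0,2],"twist":0,"grip":0},{"offset":[0,0,4],"twist":0,"grip":0},{"offset":[0,0,6],"twist":0,"grip":0},{"offset":[0,0,7],"twist":0,"grip":0},{"offset":[0,0,7],"twist":0,"grip":0}]'

```text
time: 28.12
tool_pos: [0.6192, -0.0111, 0.2975]
tool_rot: [-0.0, -0.03, 1.0, 0.0]
contact_force: [1.4, 0.4, -4.8]
gripper_width: 0.267
```

play_rows --increments '[{"offset":[0,0,2],"twist":0,"grip":0},{"offset":[0,0,3],"twist":0,"grip":0},{"offset":[0,0,3],"twist":0,"grip":0}]'

```text
time: 28.37
tool_pos: [0.6192, -0.0111, 0.2947]
tool_rot: [-0.0, -0.03, 1.0, 0.0]
contact_force: [0.7, 0.5, -4.1]
gripper_width: 0.269
```

play_rows --increments '[{"offset":[0,0,1],"twist":0,"grip":0},{"offset":[0,0,2],"twist":0,"grip":0},{"offset":[0,0,3],"twist":0,"grip":0},{"offset":[0,0,3],"twist":0,"grip":0}]'

```text
time: 28.7
tool_pos: [0.6194, -0.0111, 0.2924]
tool_rot: [0.0, -0.03, 1.0, -0.0]
contact_force: [-0.5, -1.0, -2.1]
gripper_width: 0.267
```

play_rows --increments '[{"offset":[0,0,1],"twist":0,"grip":0},{"offset":[0,0,2],"twist":0,"grip":0},{"offset":[0,0,2],"twist":0,"grip":0},{"offset":[0,0,2],"twist":0,"grip":0}]'

```text
time: 29.03
tool_pos: [0.6196, -0.0111, 0.2924]
tool_rot: [0.0, -0.03, 1.0, -0.0]
contact_force: [-5.7, 1.0, 7.7]
gripper_width: 0.264
```

play_rows --increments '[{"offset":[0,0,0],"twist":0,"grip":0.35},{"offset":[0,0,0],"twist":0,"grip":0.5},{"offset":[0,0,0],"twist":0,"grip":0.5},{"offset":[0,0,0],"twist":0,"grip":0.5},{"offset":[0,0,-20],"twist":0,"grip":0.5}]'

```text
time: 29.45
tool_pos: [0.6179, -0.011, 0.3053]
tool_rot: [-0.004, -0.03, 1.0, 0.001]
contact_force: [-0.5, 0.6, -1.0]
gripper_width: 0.5
```

play_rows --increments '[{"offset":[0,0,-20],"twist":0,"grip":0.5},{"offset":[0,0,-50],"twist":0,"grip":0.5},{"offset":[20,-20,-70],"twist":0,"grip":0.8},{"offset":[50,-45,-70],"twist":0,"grip":1},{"offset":[80,-70,-70],"twist":0,"grip":1}]'

```text
time: 29.87
tool_pos: [0.5436, -0.0862, 0.3825]
tool_rot: [0.002, -0.031, 1.0, -0.001]
contact_force: [-0.3, 0.2, -0.0]
gripper_width: 0.899
```

```bash
python3 - <<'E'
from h import *
for i in range(2): tips(['bridge_grip','bridge_plate','lock_knob','ct_grey_c'],'scene','s22.png')
tips(['lock_knob','bridge_grip','bridge_plate'],fn='w22.png')
im=cv2.imread('pics/w22.png');sc=cv2.imread('pics/s22.png')[190:270,240:360]
c=np.zeros((570,560,3),np.uint8);c[:270]=im[150:420];c[270:]=cv2.resize(sc,(560,300),interpolation=cv2.INTER_CUBIC);cv2.imwrite('pics/w22c.png',c)
r=seg('copper',im,[.616,-.0113],.097);print(r,manip.state()['tool_pos'])
E
```

```text
bridge_grip 0.8 [ 0.6245 -0.0095  0.1196] [304. 219.]
bridge_plate 0.93 [ 0.6192 -0.0129  0.0978] [302. 223.]
bridge_plate 0.36 [ 0.4782 -0.5758 -0.0004] [137. 312.]
lock_knob 0.88 [ 0.6282 -0.1738  0.1312] [269. 241.]
lock_knob 0.69 [ 0.4071  0.5652 -0.0029] [356. 153.]
ct_grey_c 0.72 [ 0.4763 -0.5768 -0.0007] [136. 312.]
ct_grey_c 0.49 [0.6157 0.041  0.0812] [311. 219.]
bridge_grip 0.76 [ 0.6203 -0.0107  0.1216] [303. 218.]
bridge_plate 0.92 [ 0.6197 -0.0133  0.0956] [302. 224.]
bridge_plate 0.31 [0.6146 0.0447 0.0506] [311. 225.]
lock_knob 0.67 [ 0.6289 -0.173   0.1253] [269. 243.]
lock_knob 0.41 [0.6143 0.0442 0.0342] [311. 228.]
ct_grey_c 0.56 [0.6152 0.0409 0.0816] [311. 219.]
bridge_grip 0.8 [ 0.6163 -0.0103  0.121 ] [383. 320.]
bridge_plate 0.73 [ 0.6187 -0.0106  0.0893] [372. 299.]
(array([ 0.6037, -0.0272]), -79.51280689239502, (176.4, 70.5)) [ 0.5439 -0.0854  0.3798]
```

View pics/w22c.png

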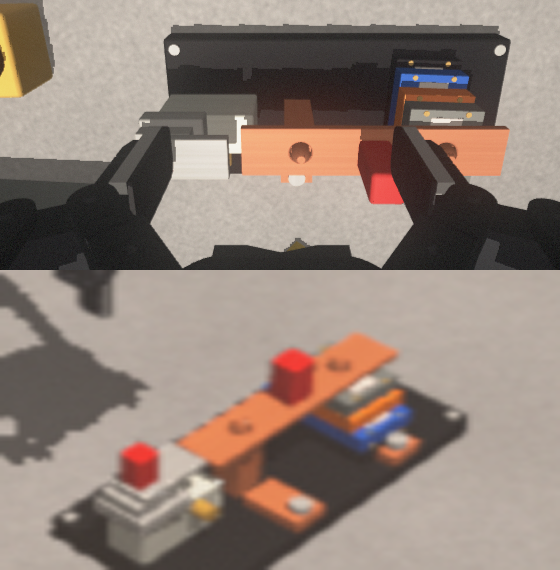

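The bridge height matches seated: the grip reads 0.121 over the bench as required, and contact began with the underside at about 0.091. Next, shut the gripper and go behind the knob.

```bash
python3 - <<'E'
from h import *
move([.6299,-.2153],.38,93.44)
E
```

```text
t 30.6 offset [ -78.1 -134.8   -0.2] twist -0.0 j6 -1.92 F [-0.  -0.3 -0.1]
```

play_rows --increments '[{"offset":[-16,-27,0],"twist":0,"grip":0.5},{"offset":[-35,-60,0],"twist":0,"grip":0},{"offset":[-55,-95,0],"twist":0,"grip":0},{"offset":[-75,-125,0],"twist":0,"grip":0},{"offset":[-78,-135,10],"twist":0,"grip":0}]'

```text
time: 30.98
tool_pos: [0.6318, -0.2195, 0.3719]
tool_rot: [0.002, -0.029, 1.0, -0.002]
contact_force: [-0.4, 0.5, 0.9]
gripper_width: 0.3
```

play_rows --increments '[{"offset":[0,0,10],"twist":0,"grip":0},{"offset":[0,0,30],"twist":0,"grip":0},{"offset":[0,0,50],"twist":0,"grip":0},{"offset":[0,0,66],"twist":0,"grip":0},{"offset":[0,0,66],"twist":0,"grip":0}]'

```text
time: 31.4
tool_pos: [0.6274, -0.2139, 0.298]
tool_rot: [-0.004, -0.03, 1.0, 0.002]
contact_force: [-1.6, 0.2, -0.7]
gripper_width: 0.003
```

```bash
python3 - <<'E'
from h import *
tips(['lock_knob'],'scene','s23.png');tips(['lock_knob'],fn='w23.png')
move([.6299,-.2153],.302,93.44);s=manip.state();print(s['tool_pos'],s['gripper_width'])
E
```

```text
lock_knob 0.9 [ 0.6258 -0.1747  0.1256] [268. 242.]
lock_knob 0.61 [ 0.6259 -0.1667  0.1226] [392. 269.]
t 31.6 offset [-0.3  0.1  3.4] twist -0.0 j6 -2.07 F [-1.4  1.2  0.7]
[ 0.6296 -0.2154  0.3054] -0.0014098400946832637
```

Push along +y (tool +y), watching the force.

play_rows --increments '[{"offset":[0,8,3],"twist":0,"grip":0},{"offset":[0,16,3],"twist":0,"grip":0},{"offset":[0,24,3],"twist":0,"grip":0},{"offset":[0,30,3],"twist":0,"grip":0},{"offset":[0,30,3],"twist":0,"grip":0}]'

```text
time: 32.02
tool_pos: [0.6277, -0.1844, 0.3014]
tool_rot: [0.0, -0.03, 1.0, 0.0]
contact_force: [-0.4, -0.5, -1.6]
gripper_width: -0.004
```

play_rows --increments '[{"offset":[0,4,0],"twist":0,"grip":0},{"offset":[0,8,0],"twist":0,"grip":0},{"offset":[0,12,0],"twist":0,"grip":0},{"offset":[0,12,0],"twist":0,"grip":0}]'

```text
time: 32.35
tool_pos: [0.627, -0.1747, 0.3014]
tool_rot: [0.0, -0.03, 1.0, -0.002]
contact_force: [0.3, -7.0, -0.1]
gripper_width: 0.0
```

```bash
python3 - <<'E'
from h import *
tips(['lock_knob'],'scene');s=manip.state();print(s['tool_pos'],s['contact_force'])
E
```

```text
lock_knob 0.85 [ 0.6242 -0.1552  0.1305] [272. 238.]
lock_knob 0.22 [ 0.6208 -0.0145  0.0944] [302. 225.]
[ 0.627  -0.175   0.3014] [ 0.6768 -5.6969  0.1031]
```

play_rows --increments '[{"offset":[0,4,0],"twist":0,"grip":0},{"offset":[0,8,0],"twist":0,"grip":0},{"offset":[0,12,0],"twist":0,"grip":0},{"offset":[0,14,0],"twist":0,"grip":0},{"offset":[0,14,0],"twist":0,"grip":0}]'

```text
time: 32.87
tool_pos: [0.6262, -0.162, 0.3014]
tool_rot: [0.001, -0.029, 1.0, -0.004]
contact_force: [0.5, -12.1, -1.3]
gripper_width: -0.002
```

```bash
python3 - <<'E'
from h import *
tips(['lock_knob'],'scene');s=manip.state();print(s['tool_pos'],s['contact_force'])
E
```

```text
lock_knob 0.59 [ 0.5759 -0.3421  0.0744] [217. 273.]
lock_knob 0.55 [ 0.6261 -0.1436  0.1275] [275. 237.]
[ 0.6262 -0.1621  0.3014] [  0.6978 -12.0239  -1.5898]
```

play_rows --increments '[{"offset":[0,3,0],"twist":0,"grip":0},{"offset":[0,6,0],"twist":0,"grip":0},{"offset":[0,6,0],"twist":0,"grip":0}]'

```text
time: 33.22
tool_pos: [0.6259, -0.1596, 0.3017]
tool_rot: [0.001, -0.029, 1.0, -0.009]
contact_force: [3.0, -27.4, -5.1]
gripper_width: 0.001
```

End stop reached: the force climbs with no further travel. Backing off, then to the button.

play_rows --increments '[{"offset":[0,-8,0],"twist":0,"grip":0},{"offset":[0,-20,0],"twist":0,"grip":0},{"offset":[0,-30,-20],"twist":0,"grip":0},{"offset":[0,-40,-50],"twist":0,"grip":0},{"offset":[0,-60,-60],"twist":0,"grip":0}]'

```text
time: 33.63
tool_pos: [0.6301, -0.2133, 0.3648]
tool_rot: [0.002, -0.031, 1.0, 0.0]
contact_force: [1.3, 0.3, 1.9]
gripper_width: 0.002
```

play_rows --increments '[{"offset":[30,-20,0],"twist":0,"grip":0},{"offset":[65,-30,0],"twist":0,"grip":0},{"offset":[80,-40,0],"twist":0,"grip":0},{"offset":[80,-40,0],"twist":0,"grip":0},{"offset":[80,-40,0],"twist":0,"grip":0}]'

```text
time: 34.05
tool_pos: [0.5515, -0.2588, 0.3609]
tool_rot: [0.0, -0.029, 1.0, 0.001]
contact_force: [-0.3, 0.3, 0.9]
gripper_width: 0.001
```

```bash
python3 - <<'E'
from h import *
tips(['lock_knob','bridge_plate','bridge_grip'],'scene','s25.png')
tips(['start_top','lock_knob'],fn='w25.png')
im=cv2.imread('pics/w25.png');hsv=cv2.cvtColor(im,cv2.COLOR_BGR2HSV)
m=cv2.inRange(hsv,np.array((50,80,50)),np.array((85,255,255)))
for c in cv2.findContours(m,cv2.RETR_EXTERNAL,cv2.CHAIN_APPROX_NONE)[0]:
    if cv2.contourArea(c)>100:
        x,y,w,h=cv2.boundingRect(c);print((x,y,w,h),ray('wrist',x+w/2,y+h/2,.07))
move([.5765,-.338],.30,90); print(manip.state()['tool_pos'])
E
```

```text
lock_knob 0.72 [ 0.6255 -0.1425  0.1254] [275. 237.]
bridge_plate 0.67 [ 0.6198 -0.0161  0.0951] [301. 224.]
bridge_plate 0.41 [ 0.4729 -0.578  -0.0026] [136. 312.]
bridge_grip 0.68 [ 0.6223 -0.0115  0.1201] [303. 219.]
bridge_grip 0.24 [0.6169 0.0442 0.0529] [312. 225.]
start_top 0.62 [ 0.5776 -0.3364  0.0704] [172. 228.]
lock_knob 0.76 [ 0.6242 -0.1384  0.1239] [460. 343.]
(150, 207, 43, 40) [ 0.5767 -0.3369  0.07  ]
t 34.4 offset [-19.2 -81.3  60.8] twist 0.06 j6 -2.19 F [-0.1  0.3  0.7]
[ 0.5525 -0.258   0.3608]
```

play_rows --increments '[{"offset":[-10,-38,20],"twist":0,"grip":0},{"offset":[-19.5,-76,40],"twist":0,"grip":0},{"offset":[-19.5,-80,75],"twist":0,"grip":0},{"offset":[-19.5,-80,98],"twist":0,"grip":0},{"offset":[-19.5,-80,98],"twist":0,"grip":0}]'

```text
time: 34.82
tool_pos: [0.5744, -0.3364, 0.2554]
tool_rot: [-0.005, -0.029, 1.0, 0.004]
contact_force: [-1.1, 0.1, -0.7]
gripper_width: 0.001
```

play_rows --increments '[{"offset":[0,0,3],"twist":0,"grip":0},{"offset":[0,0,6],"twist":0,"grip":0},{"offset":[0,0,9],"twist":0,"grip":0},{"offset":[0,0,12],"twist":0,"grip":0},{"offset":[0,0,12],"twist":0,"grip":0}]'

```text
time: 35.23
tool_pos: [0.5763, -0.3371, 0.252]
tool_rot: [0.001, -0.03, 1.0, -0.001]
contact_force: [-0.3, 0.9, 0.6]
gripper_width: 0.001
```

play_rows --increments '[{"offset":[0,0,2],"twist":0,"grip":0},{"offset":[0,0,4],"twist":0,"grip":0},{"offset":[0,0,6],"twist":0,"grip":0},{"offset":[0,0,6],"twist":0,"grip":0}]'

```text
time: 35.57
tool_pos: [0.5761, -0.3373, 0.2449]
tool_rot: [0.0, -0.03, 1.0, -0.0]
contact_force: [-0.1, -0.5, 1.4]
gripper_width: 0.003
```

play_rows --increments '[{"offset":[0,0,2],"twist":0,"grip":0},{"offset":[0,0,4],"twist":0,"grip":0},{"offset":[0,0,4],"twist":0,"grip":0}]'

```text
time: 35.82
tool_pos: [0.5762, -0.3374, 0.2412]
tool_rot: [0.0, -0.03, 1.0, -0.0]
contact_force: [1.3, 0.5, 4.2]
gripper_width: 0.005
```

Pressing now; go on until the force clearly passes 5 N (bottomed).

play_rows --increments '[{"offset":[0,0,2],"twist":0,"grip":0},{"offset":[0,0,5],"twist":0,"grip":0},{"offset":[0,0,5],"twist":0,"grip":0},{"offset":[0,0,5],"twist":0,"grip":0}]'

```text
time: 36.15
tool_pos: [0.5765, -0.3375, 0.2393]
tool_rot: [-0.0, -0.03, 1.0, -0.0]
contact_force: [-5.5, 4.3, 16.3]
gripper_width: -0.0
```

play_rows --increments '[{"offset":[0,0,0],"twist":0,"grip":0},{"offset":[0,0,-10],"twist":0,"grip":0},{"offset":[0,0,-40],"twist":0,"grip":0},{"offset":[0,0,-80],"twist":0,"grip":0},{"offset":[0,0,-110],"twist":0,"grip":0}]'

```text
time: 36.57
tool_pos: [0.5759, -0.3373, 0.3472]
tool_rot: [-0.0, -0.03, 1.0, -0.0]
contact_force: [0.1, -0.6, -0.1]
gripper_width: -0.0
```

play_rows --increments '[{"offset":[35,0,-10],"twist":0,"grip":0},{"offset":[70,10,-20],"twist":0,"grip":0},{"offset":[100,40,-40],"twist":0,"grip":0},{"offset":[110,80,-60],"twist":0,"grip":0},{"offset":[110,100,-60],"twist":0,"grip":0}]'

```text
time: 36.98
tool_pos: [0.4586, -0.2432, 0.4085]
tool_rot: [0.001, -0.028, 1.0, -0.001]
contact_force: [0.7, 0.2, 0.7]
gripper_width: 0.002
```

```bash
python3 - <<'E'
from h import *
for c in('scene','top'): tips(['lock_knob','bridge_plate','bridge_grip','ct_black_c','ct_blue_c','ct_orange_c','ct_grey_c','start_top','tape','mug','spray','multimeter'],c,c+'_end.png')
im=cv2.imread('pics/scene_end.png')
# are the pins standing proud in the bridge's holes? compare pixel at pin tip (z=.107) with plate
for n,P in dict(bar=(.6145,.0437),post=(.621,-.066)).items():
    for z in(.097,.107): u,v=proj('scene',[*P,z]).round().astype(int);print(n,z,(u,v));
    print(cv2.cvtColor(im,cv2.COLOR_BGR2HSV)[v-4:v+9,u-5:u+6,2])
E
```

```text
lock_knob 0.56 [ 0.6283 -0.1432  0.129 ] [276. 237.]
bridge_grip 0.84 [ 0.6214 -0.0122  0.1223] [303. 218.]
bridge_grip 0.31 [ 0.6185 -0.0111  0.0886] [302. 225.]
bridge_grip 0.29 [0.6176 0.0386 0.0249] [310. 231.]
ct_black_c 0.55 [ 0.4753 -0.5746 -0.0046] [137. 312.]
ct_black_c 0.49 [0.6142 0.0417 0.0333] [310. 229.]
ct_black_c 0.24 [0.5889 0.5273 0.0014] [386. 175.]
ct_blue_c 0.94 [ 0.8481 -0.0324  0.0073] [348. 283.]
ct_blue_c 0.56 [0.619  0.0449 0.0499] [312. 225.]
ct_orange_c 0.66 [0.6179 0.0397 0.0659] [311. 223.]
ct_grey_c 0.64 [0.6153 0.0416 0.0844] [312. 218.]
start_top 0.63 [ 0.5786 -0.3404  0.0725] [218. 273.]
start_top 0.49 [ 0.3728 -0.6925  0.073 ] [ 77. 298.]
tape 0.56 [ 0.3038 -0.2515 -0.0011] [189. 231.]
mug 0.61 [ 0.5931  0.5257 -0.0001] [386. 176.]
spray 0.64 [ 0.4732 -0.5749 -0.0033] [137. 311.]
multimeter 0.87 [ 0.407   0.5642 -0.0013] [356. 153.]
lock_knob 0.72 [ 0.6249 -0.1413  0.124 ] [290. 193.]
lock_knob 0.49 [0.6148 0.0418 0.0658] [242. 198.]
lock_knob 0.28 [ 0.6184 -0.0078  0.1186] [255. 195.]
bridge_plate 0.6 [ 0.6166 -0.0076  0.0903] [255. 196.]
bridge_gr
[... 1531 characters left out ...]
19]]
post 0.097 (np.int64(291), np.int64(231))
post 0.107 (np.int64(291), np.int64(229))
[[175 176 178 178 158 159 206 228 231 231 230]
 [178 178 179 197 215 222 228 231 231 230 230]
 [175 173 183 216 228 231 232 231 230 230 229]
 [156 162 208 228 232 231 230 231 231 230 230]
 [204 222 229 230 229 228 219 224 230 230 229]
 [228 232 229 200 197 216 211 219 227 230 230]
 [233 231 218 174 172 193 191 183 217 230 231]
 [232 231 216 171 161 175 175 170 213 230 231]
 [223 228 226 196 172 175 191 206 224 231 228]
 [207 215 225 225 223 224 226 228 229 227 207]
 [201 204 215 222 226 229 230 229 219 192 145]
 [201 202 201 194 200 222 227 210 174 141  99]
 [203 197 178 162 205 224 208 168 132 109  81]]
```

```bash
python3 -c "
from plant import manip
print(manip.job_done(), manip.state()['time'])"
```

```text
the job is handed in; nothing more can be done
the job is handed in; nothing more can be done
```

I did every step in the order asked and handed the job in; the robot clock read about 37 s at my last move. No verdict is reported, so what follows rests on my own checks.

**Transformers:** the four on the bench are on the copper bar, white faces up. From the bottom they are black, blue, orange, grey, at centre heights of about 34, 49, 67 and 83 mm.

**Bridge:** it was knocked about 4 cm aside during the run. I found it again and hung it on both pins. It met the shoulders at about 91 mm underside height, and its grip reads 120–123 mm where 121 is expected. I had used up my picture views by the end, so I checked the seating from heights, forces and pixel values, not by eye. In my last viewed picture I could not make out the pins above the plate.

**Locking slide:** I pushed it past the detent to the end stop, where the force rose to 27 N with almost no further movement. Afterwards the knob stayed at about the fully home position, within about 3 mm.

**Green button:** I pressed it until it bottomed out at 16 N (it needs 5 N) and let go. Its top then read 71–73 mm, about where it was before.

**Other things:** the mug, tape, spray can, multimeter, yellow transformer and purple box read within about 5 mm of where they started.

**One disagreement:** my first estimate of the stand's angle (91.3°) was about 2° off. I corrected it to about 93.4° from the pins seen through the bridge holes, before lowering the bridge.

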